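# Load the watch leak tester and start the test

## Robot

A 7-joint arm with a two-finger parallel gripper is mounted at the origin on the work surface. World frame = base frame: x ahead of the robot, y to its left, z up, the work surface at z = 0. Lengths are in m, angles in rad, forces in N, time in s.
With the tool pointing down it reaches from about 0.425 to 0.95 m from the base axis. Payload 4.7 kg.
Tool frame: the origin (TCP) lies where the fingers leave the gripper's body, on its centre line; the fingertips stand 73 mm ahead of it and the grasp point (between the pads) lies 54 mm ahead of it (bot.tips_ahead is the distance from the TCP to the fingertips, in m); y points along the fingers, z is the direction in which the jaws open and shut, and the axes are right-handed (so a half turn about y gives the same grasp; the last joint's range is limited). The gripper opens to 85 mm and grips with 20 to 120 N. Pads are 22 mm wide; open, the fingers measure 114 mm over their backs; the gripper's body (76 mm by 85 mm) begins 54 mm behind the grasp point. The pads swing forward as they close: fully open they stand 13 mm farther back than shut.
Start: joints at [1.12, 0.469, -0.049, 1.532, 0.024, 1.141, -0.082], TCP at [0.276, -0.616, 0.304] pointing down, gripper open.
Joint ranges: [-2.59, 2.59], [-0.33, 1.99], [-1.39, 1.29], [0.1, 2.45], [-1.04, 4.18], [0.21, 1.99], [-2.66, 2.66]. Speed limits (rad/s): [2.57, 2.57, 3.14, 3.14, 3.14, 3.14, 3.14].

## Interface

Orientations are given as a 3x3 rotation matrix whose columns are the frame's x, y, z axes.
In Python, from workcell import bot gives the robot as it stands. The module is installed in compiled form; this text tells all that it offers.
- The arm moves only by the tool send_rows, never from a script. Its argument "targets" is a list of rows, each an object of numbers: "dx", "dy", "dz": the shift along the tool's x, y, z in mm; "rx", "ry", "rz": the turn, a rotation vector about the tool's x, y, z in rad; "fingers": the opening in per cent of the stroke, from 0 (shut) to 100 (fully open). A call has 1 to 12 rows; each row is the pose to reach, as a shift and turn from the pose commanded when the call began, along the tool's axes at that moment; what a row does not reach only later rows make up. A row lasts 1/10 s, in which the tool goes at most 50 mm and 8.59 degrees, less where a joint would pass 70% of its speed; a pose out of reach is approached as far as the arm can. A call with a gripper value outside its range is refused whole. The fingers move at their own pace and stop on an object; "squeeze" is the grip in N (left out, the last holds). Time passes only in rows, so rows that repeat a pose let the fingers close. It gives the time, the measured TCP pose, the force and the opening at its end, in the units of the state.
- bot.observe(): the state, without advancing time (a new reading comes with each control period).
- bot.camera(name): name is "scene" or "top" or "wrist"; returns the picture (420x560x3 uint8, blue, green, red); there is no depth.
- bot.camera_model(name): a dict with "fx", "fy", "cx", "cy" (pixels), "R" (3x3) and "t" (3): a world point X has camera coordinates R X + t. Camera axes: x right, y down, z forward; pixel columns grow to the right and rows downward; lengths in m; the calibration is good to about 2 mm. A picture is of the moment at which its call begins: read the wrist's pose just before it. camera_model takes no time and is no camera call; for the wrist camera it gives the pose at the moment of the call.
- bot.job_done(): hands the job in, once; it reports no verdict.
The state is a dict: "t": time; "joints": joint angles; "qd": joint speeds; "effort": joint torques, N m; "tcp_pos": TCP position; "tcp_rot": TCP orientation; "ft_force": force on the tool from outside, world axes, zero at the start; "torque": the same for the moment, N m; "grip_width": finger opening in m.
Only numpy, scipy, OpenCV 4.12 (cv2) and the standard library are available. Lean on these libraries where they do the work, as an engineer would, in place of code of your own. Each camera call takes 0.05 s, during which the arm holds its last target.

## Task

Test the blue-dialled watch for leaks: take it off the sloping stand and set it down flat, dial up, not on its edge, in the middle of the tester's round rubber rest, then lower the clear hood gently over it so that both holes go over the guide pegs and the flange is fully home on the plate. Let go of the hood and press the green start button all the way in and release it; leave the other watch, the loupe and the jar where they are, and drop neither the watch nor the hood.

Things in the scene. Friction and masses are not known exactly. Their poses are not given: they have to be found in the camera images.
- watch_mid (a point): watch to test, no strap: steel case, blue dial, 80 g. Body 34 (x) x 36 (y) x 9 mm, flat sides; lugs make it 46 mm long in x; bezel to 12 mm total thickness. Point: its centre, 6 mm above its back; z out of the dial, x to 12 o'clock. Grip across y (36 mm). It starts on the easel, z leaning 30 degrees from vertical towards the easel's front (-x), a ledge under its lower lugs.
- other_watch_mid (a point): bystander: the same shape of watch in gold-coloured case with black dial, beside the first on the easel (centres 75 mm apart; the two may be swapped). Point and axes as for the blue one.
- easel: fixed dark wooden stand, 115 (x) x 160 (y) mm, 82 high, its face rising at 30 degrees towards its +x. Origin: centre of underside. Two watches lie at y = +37.5 and -37.5, each on a grey pad 26 mm wide and 6 thick: beside a watch the face is 6 mm below the watch's back. A ledge 26 mm wide, 8 thick, below each rises 7 mm past its back.
- hood_grip (a point): lift-off hood, 350 g, upright on the bench: black flange (108 mm across, 8 thick) with two ears (150 over them), each with a 10 mm hole at y = +62, -62; clear bell 92 across, top at 52 (inside 84 wide, 47 high); on it a red grip fin 60 long (x), 14 thick (y), from 52 to 88 mm above the flange's underside. Point: fin centre, 70 mm above the underside, on the axis; z up. Fits either way round.
- tester: fixed grey leak tester 240 (x) x 190 (y) mm, deck 70 mm high, front towards its own -x. Origin: centre of its underside. Screen and start button on the front of the deck, chamber plate behind.
- seat (a point): centre of the aluminium chamber plate, on its top (74 mm above the bench), 35 mm behind (+x) the tester's origin; axes as the tester's. Brass guide pegs stand at y = +62, -62 mm: 8 mm thick, 14 high, the upper 7 mm tapering to 3.6 mm. With the hood fully home its fin centre is 70 mm straight above this point and its y axis lies along the line of the pegs.
- rest (a point): centre of the top of the round black rubber watch rest, 30 mm across and 14 mm high, standing in the middle of the chamber plate (the watch overhangs it on all sides).
- start_top (a point): centre of the top of the green start button (24 mm across) on the front deck, pressed straight down.
- start (a joint): travel of the spring start button in m: 0 released, 0.006 fully in; about 5 N at full travel; it springs back.
- loupe: bystander: black eyeglass loupe standing on the bench, 34 mm across, 30 mm high. Origin: centre of its underside.
- jar: bystander: small clear jar with green cap, 42 mm across, 40 mm high. Origin: centre of its underside.
Mind the look-alikes: they are no part of the job. Of the things like the part that bears watch_mid, leave any that is turquoise; of the rest the larger one is meant.

How it is judged:
By the outcome, as a careful person would: the job done as asked, in the order asked, and still so for the second after the job is handed in, with the robot touching nothing.
It also fails if it takes over 72 s, if anything falls off the work surface, if the arm or the gripper's body presses on something with over 40 N, if the wrist force passes 120 N, or if a joint passes its speed limit or range.

## Working session

There is one attempt and no reset: what is moved stays moved. The work goes in short steps, Python scripts to look and compute and a tool call to move; the robot and the scene stay as the last step left them, time stands still between calls to the robot, and variables do not carry over. Pictures are saved under pics/ and viewed, and the job is handed in when it is done.

Besides the shell and the picture viewer there is one more tool, called after ">>>" as name([rows], argument=value, ...), one row to a line, values as JSON. send_rows: Moves the arm, as the interface text tells. Its arguments: {"type":"object","properties":{"targets":{"type":"array"},"squeeze":{"type":"number"}},"required":["targets"]}

```bash
mkdir -p pics
python3 - <<'E'
from workcell import bot
import cv2,numpy as np
for n in("scene","top"):
    cv2.imwrite(f"pics/{n}0.png",bot.camera(n)); m=bot.camera_model(n)
    print(n,m['fx'],m['cx'],m['cy'],np.round(m['R'],3).tolist(),np.round(m['t'],3).tolist())
s=bot.observe();print(s['t'],np.round(s['tcp_pos'],4),np.round(s['tcp_rot'],3).tolist(),s['grip_width'],s['ft_force'])
E
```

```text
scene 478.7948847311137 281.98022339780164 212.92236473202013 [[0.328, 0.945, -0.014], [0.778, -0.279, -0.562], [-0.535, 0.174, -0.827]] [-0.194, -0.391, 1.454]
top 488.626706008141 285.0237714027798 208.68947946479275 [[0.027, -1.0, 0.003], [-0.999, -0.027, -0.036], [0.036, -0.002, -0.999]] [-0.003, 0.58, 1.114]
0.1 [ 0.2762 -0.6155  0.3029] [[-0.912, -0.001, 0.409], [-0.409, 0.002, -0.912], [0.0, -1.0, -0.002]] 0.08530318619751712 [-0.32920623  0.71805987  0.1367618 ]
```

View pics/scene0.png

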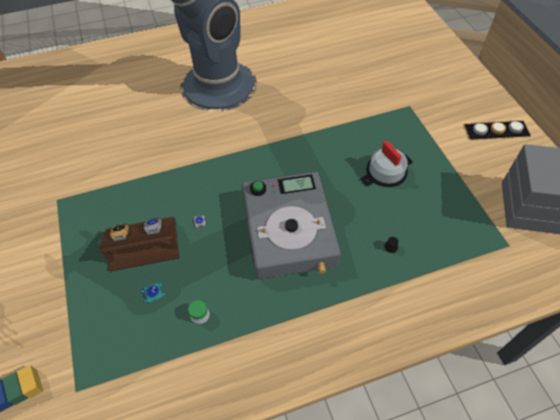

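View pics/top0.png

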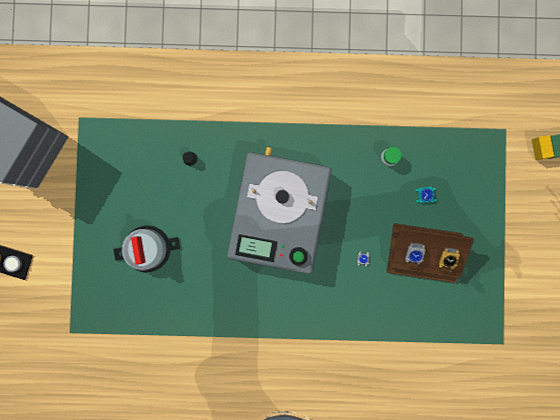

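Run:
```python
import cv2
t=cv2.imread("pics/top0.png");s=cv2.imread("pics/scene0.png")
def c(im,x,y,w,h,k,n): cv2.imwrite("pics/"+n,cv2.resize(im[y:y+h,x:x+w],None,fx=k,fy=k,interpolation=cv2.INTER_CUBIC))
c(t,340,170,140,120,5,"c1.png")
c(t,220,140,120,140,4,"c2.png")
c(t,100,210,100,75,6,"c3.png")
c(s,85,180,140,130,4,"c4.png")
c(s,235,165,110,120,5,"c5.png")
c(s,350,130,75,70,7,"c6.png")
```

```text
(no output)
```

View pics/c1.png

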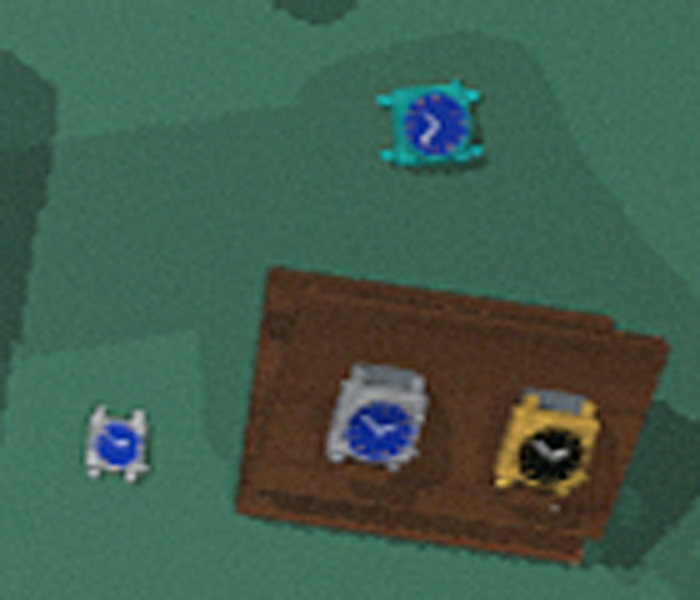

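View pics/c2.png

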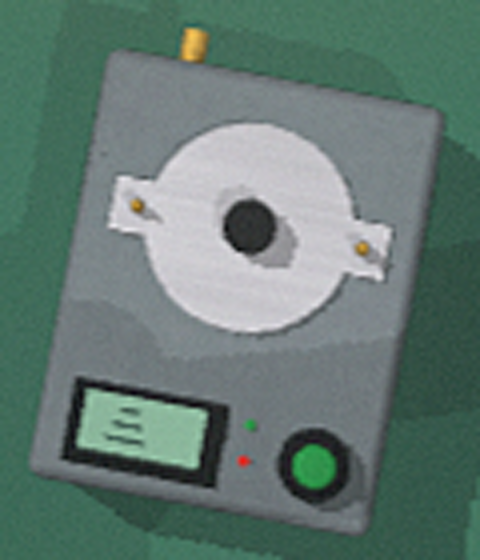

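View pics/c3.png

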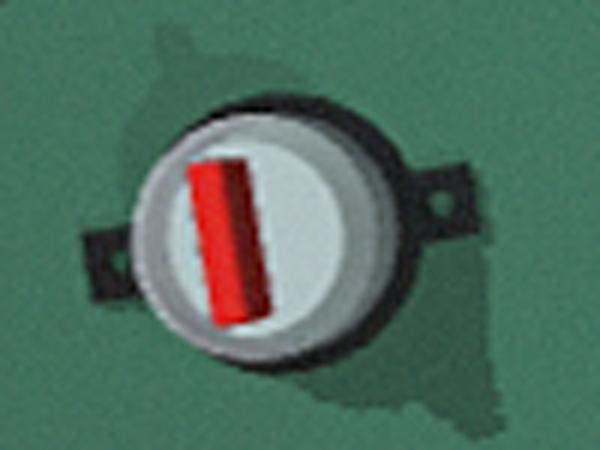

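View pics/c4.png

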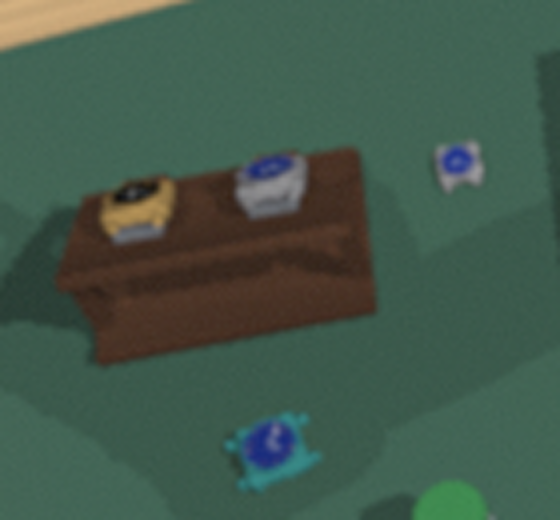

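View pics/c5.png

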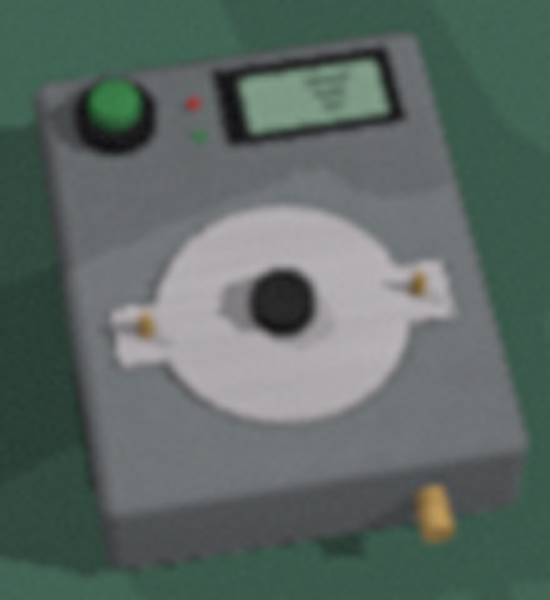

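View pics/c6.png

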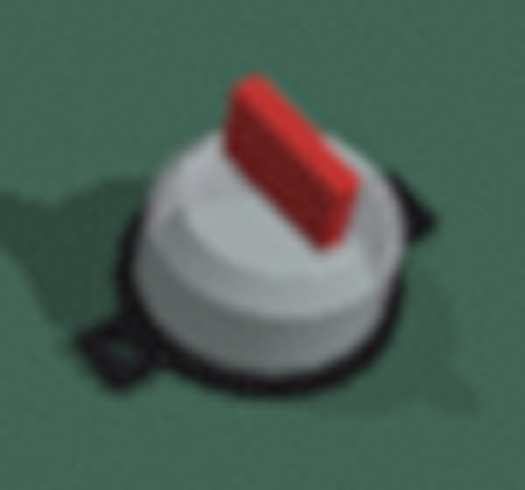

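```bash
cat > h.py <<'E'
import numpy as np,cv2
from workcell import bot
def ray(m,p):
    R=np.array(m['R']);t=np.array(m['t']);d=R.T@np.array([(p[0]-m['cx'])/m['fx'],(p[1]-m['cy'])/m['fy'],1]);return -R.T@t,d
def onz(m,p,z):
    o,d=ray(m,p);return o+d*(z-o[2])/d[2]
def tri(*mp):
    A=0;b=0;rs=[ray(m,p) for m,p in mp]
    for o,d in rs:
        d=d/np.linalg.norm(d);P=np.eye(3)-np.outer(d,d);A=A+P;b=b+P@o
    x=np.linalg.solve(A,b)
    return x,[round(1000*np.linalg.norm(np.cross(x-o,d/np.linalg.norm(d))),1) for o,d in rs]
def proj(m,X):
    c=np.array(m['R'])@np.array(X)+np.array(m['t']);return np.array([m['fx']*c[0]/c[2]+m['cx'],m['fy']*c[1]/c[2]+m['cy']])
E
python3 - <<'E'
from h import *
T=bot.camera_model("top");S=bot.camera_model("scene")
D=dict(blue=((416.4,256.4),(152,222)),gold=((450.2,260.6),(118.75,228)),rest=((282.25,196.75),(291.6,224.6)),pegL=((254.5,191.25),(318.8,221.4)),pegR=((310.5,201.75),(264.4,229.4)),btn=((298.75,256.5),(258.4,185.6)),fintop=((136.2,250.5),(392.6,149.6)),holeR=((173.5,244.2),(367.4,180.3)))
for k,(a,b) in D.items():
    x,e=tri((T,a),(S,b));print(k,np.round(x,4),e)
for p,z in(((282.25,196.75),.088),((254.5,191.25),.088),((310.5,201.75),.088),((136.2,250.5),.088),((173.5,244.2),.008),((120,253.8),.008)):print(p,np.round(onz(T,p,z),4))
E
```

```text
blue [ 0.4821 -0.2744  0.0714] [np.float64(0.6), np.float64(0.6)]
gold [ 0.475  -0.3474  0.0742] [np.float64(0.1), np.float64(0.1)]
rest [0.603  0.0199 0.0833] [np.float64(0.3), np.float64(0.3)]
pegL [0.6135 0.0806 0.0802] [np.float64(0.7), np.float64(0.7)]
pegR [ 0.594  -0.0411  0.0823] [np.float64(0.5), np.float64(0.5)]
btn [ 0.4761 -0.0181  0.0868] [np.float64(1.1), np.float64(1.1)]
fintop [0.4791 0.3301 0.0831] [np.float64(0.6), np.float64(0.6)]
holeR [0.4912 0.2686 0.0012] [np.float64(0.2), np.float64(0.2)]
(282.25, 196.75) [0.6026 0.0196 0.088 ]
(254.5, 191.25) [0.6128 0.0794 0.088 ]
(310.5, 201.75) [ 0.5935 -0.0412  0.088 ]
(136.2, 250.5) [0.4792 0.328  0.088 ]
(173.5, 244.2) [0.4914 0.2669 0.008 ]
(120, 253.8) [0.466  0.3888 0.008 ]
```

```bash
python3 - <<'E'
from h import *
s=bot.observe();m=bot.camera_model("wrist")
R=np.array(s['tcp_rot']);Rc=np.array(m['R']);C=-Rc.T@np.array(m['t'])
print(m['fx'],m['cx'],m['cy'],np.round(R.T@(C-s['tcp_pos']),4),np.round(R.T@Rc.T,3).tolist(),bot.tips_ahead)
E
cat >> h.py <<'E'
from scipy.spatial.transform import Rotation as Ro
def tool(yaw,tilt=0,flip=False):
    # tool y = approach; tilt: approach leans towards +x' (easel). z=jaw axis along local y
    Rz=Ro.from_euler('z',yaw).as_matrix()
    y=Rz@np.array([np.sin(tilt),0,-np.cos(tilt)]); z=Rz@np.array([0,-1. if not flip else 1.,0])
    return np.column_stack([np.cross(y,z),y,z])
def go(pos,R,cur=None):
    s=bot.observe(); p0,R0=(s['tcp_pos'],s['tcp_rot']) if cur is None else cur
    R0=np.array(R0);d=R0.T@(np.array(pos)-p0)*1000;r=Ro.from_matrix(R0.T@R).as_rotvec()
    print('d',np.round(d,1),'r',np.round(r,4),'rows>=',np.ceil(max(np.linalg.norm(d)/50,np.degrees(np.linalg.norm(r))/8.59)))
E
```

```text
294.343352373514 275.1646232814598 208.05898625302197 [-0.0678 -0.0697 -0.0001] [[0.001, 0.963, 0.269], [-0.001, -0.269, 0.963], [1.0, -0.001, 0.0]] 0.0726
```

Run:
```python
from h import *
R=tool(-.12,np.pi/6); n=-R[:,1]; p=np.array([.482,-.2745,.0714])+.15*n
print(p); go(p,R)
```

```text
[ 0.40753935 -0.26552158  0.20130381]
d [-263.1  102.1 -265.3] r [0.1435 0.5288 0.5112] rows>= 8.0
```

>>> send_rows([
  {"dx": -40,"dy": 10,"dz": -40,"rx": 0.02,"ry": 0.08,"rz": 0.07},
  {"dx": -80,"dy": 20,"dz": -80,"rx": 0.04,"ry": 0.16,"rz": 0.15},
  {"dx": -110,"dy": 35,"dz": -110,"rx": 0.06,"ry": 0.22,"rz": 0.22},
  {"dx": -140,"dy": 45,"dz": -140,"rx": 0.08,"ry": 0.28,"rz": 0.28},
  {"dx": -170,"dy": 55,"dz": -170,"rx": 0.09,"ry": 0.34,"rz": 0.33},
  {"dx": -200,"dy": 70,"dz": -200,"rx": 0.11,"ry": 0.4,"rz": 0.39},
  {"dx": -230,"dy": 85,"dz": -230,"rx": 0.125,"ry": 0.46,"rz": 0.45},
  {"dx": -263,"dy": 102,"dz": -265,"rx": 0.1435,"ry": 0.5288,"rz": 0.5112,"fingers": 60},
  {"dx": -263,"dy": 102,"dz": -265,"rx": 0.1435,"ry": 0.5288,"rz": 0.5112},
  {"dx": -263,"dy": 102,"dz": -265,"rx": 0.1435,"ry": 0.5288,"rz": 0.5112},
  {"dx": -263,"dy": 102,"dz": -265,"rx": 0.1435,"ry": 0.5288,"rz": 0.5112},
])

```text
validation failed for argument at $.ta...
```

```bash
cat >> h.py <<'E'
import pickle
def wr(n):
    s=bot.observe();m=bot.camera_model("wrist");im=bot.camera("wrist");cv2.imwrite(f"pics/{n}.png",im)
    pickle.dump((m,s),open(f"{n}.pkl","wb"))
    print(s['t'],np.round(s['tcp_pos'],4),np.round(s['tcp_rot'],3).tolist(),round(s['grip_width'],4),np.round(s['ft_force'],2))
E
python3 -c "
from h import *
wr('w1')"
```

```text
0.1 [ 0.2762 -0.6155  0.3029] [[-0.912, -0.001, 0.409], [-0.409, 0.002, -0.912], [0.0, -1.0, -0.002]] 0.0853 [-0.33  0.72  0.14]
```

View pics/w1.png

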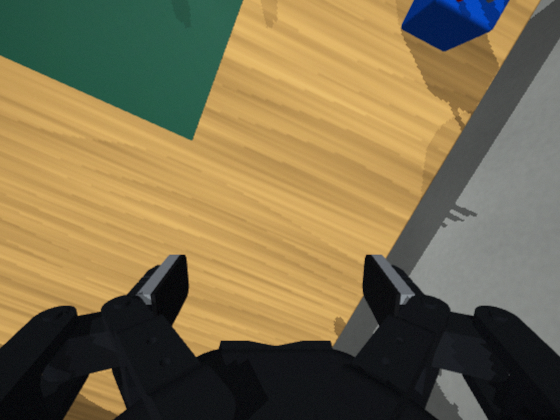

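>>> send_rows([
  {"dx": -40,"dy": 10,"dz": -40,"rx": 0.02,"ry": 0.08,"rz": 0.07,"fingers": 60},
  {"dx": -80,"dy": 20,"dz": -80,"rx": 0.04,"ry": 0.16,"rz": 0.15,"fingers": 60},
  {"dx": -110,"dy": 35,"dz": -110,"rx": 0.06,"ry": 0.22,"rz": 0.22,"fingers": 60},
  {"dx": -140,"dy": 45,"dz": -140,"rx": 0.08,"ry": 0.28,"rz": 0.28,"fingers": 60},
  {"dx": -170,"dy": 55,"dz": -170,"rx": 0.09,"ry": 0.34,"rz": 0.33,"fingers": 60},
  {"dx": -200,"dy": 70,"dz": -200,"rx": 0.11,"ry": 0.4,"rz": 0.39,"fingers": 60},
  {"dx": -230,"dy": 85,"dz": -230,"rx": 0.125,"ry": 0.46,"rz": 0.45,"fingers": 60},
  {"dx": -263,"dy": 102,"dz": -265,"rx": 0.1435,"ry": 0.5288,"rz": 0.5112,"fingers": 60},
  {"dx": -263,"dy": 102,"dz": -265,"rx": 0.1435,"ry": 0.5288,"rz": 0.5112,"fingers": 60},
  {"dx": -263,"dy": 102,"dz": -265,"rx": 0.1435,"ry": 0.5288,"rz": 0.5112,"fingers": 60},
])

```text
t: 1.15
tcp_pos: [0.4077, -0.2652, 0.2015]
tcp_rot: [[-0.86, 0.496, -0.117], [0.101, -0.06, -0.993], [-0.5, -0.866, 0.001]]
ft_force: [-0.4, -0.8, 0.6]
grip_width: 0.0514
```

```bash
python3 -c "
from h import *
wr('w2')"
```

```text
1.15 [ 0.4077 -0.2652  0.2015] [[-0.86, 0.496, -0.117], [0.101, -0.06, -0.993], [-0.5, -0.866, 0.001]] 0.0514 [-0.38 -0.75  0.6 ]
```

View pics/w2.png

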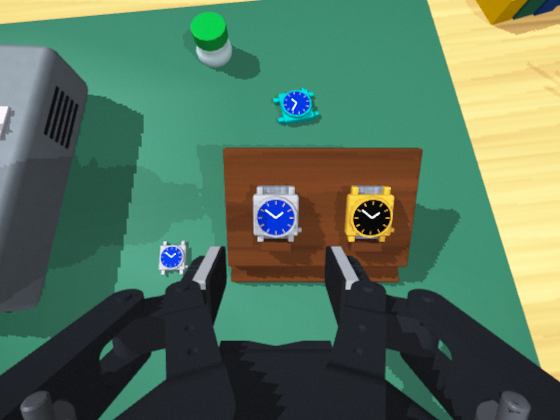

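```bash
python3 -c "
import cv2
t=cv2.imread('pics/w2.png')
cv2.imwrite('pics/w2c.png',cv2.resize(t[140:290,215:430],None,fx=3.7,fy=3.7,interpolation=cv2.INTER_CUBIC))"
```

```text
(no output)
```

View pics/w2c.png

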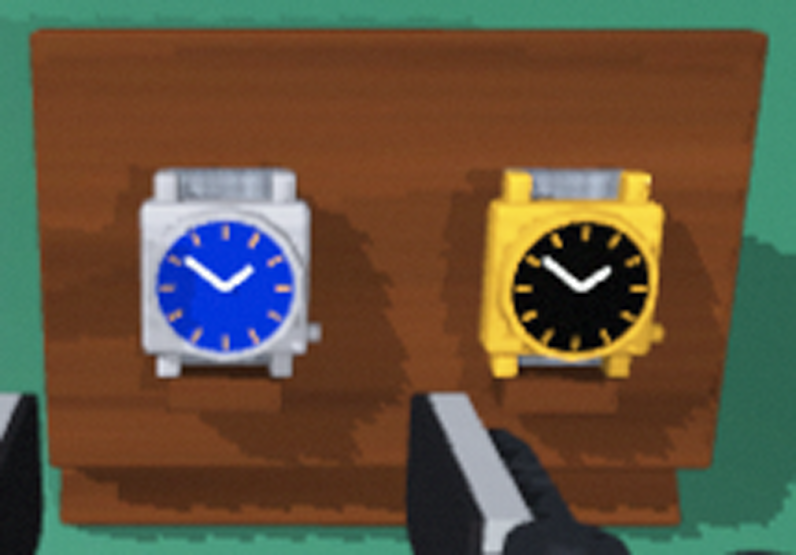

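Run:
```python
from h import *
T=bot.camera_model("top");S=bot.camera_model("scene");m,s=pickle.load(open('w2.pkl','rb'))
b=(276.1,217.6);g=(215+581/3.7,217.6)
for k in(((T,(416.4,256.4)),(m,b)),((T,(416.4,256.4)),(S,(152,222)),(m,b))):
    x,e=tri(*k);print(np.round(x,4),e)
R=np.array(s['tcp_rot']);P=np.array(s['tcp_pos'])
# depth by spacing along z tool
ob,db=ray(m,b);og,dg=ray(m,g)
db=R.T@db;dg=R.T@dg; # param by tool y
f=lambda d,h:(R.T@(ob-P))+d*(h-(R.T@(ob-P))[1])/d[1]
for h in np.arange(.12,.17,.005):
    A,B=f(db,h),f(dg,h);print(round(h,3),np.round(A,4),np.round(B-A,4),np.round(P+R@A,4))
```

```text
[ 0.4815 -0.2754  0.0686] [np.float64(0.4), np.float64(0.4)]
[ 0.4814 -0.2748  0.07  ] [np.float64(0.7), np.float64(0.8), np.float64(0.5)]
0.12 [-0.008   0.12    0.0009] [0.     0.     0.0649] [ 0.474  -0.2741  0.1015]
0.125 [-0.0064  0.125   0.0009] [0.0001 0.     0.0666] [ 0.4751 -0.2742  0.0964]
0.13 [-0.0048  0.13    0.0009] [0.0001 0.     0.0683] [ 0.4763 -0.2744  0.0913]
0.135 [-0.0033  0.135   0.0009] [0.0001 0.     0.07  ] [ 0.4774 -0.2745  0.0862]
0.14 [-0.0017  0.14    0.0009] [0.0001 0.     0.0717] [ 0.4785 -0.2747  0.081 ]
0.145 [-1.00e-04  1.45e-01  1.00e-03] [0.0001 0.     0.0734] [ 0.4796 -0.2749  0.0759]
0.15 [0.0015 0.15   0.001 ] [0.0001 0.     0.0751] [ 0.4808 -0.275   0.0708]
0.155 [0.003 0.155 0.001] [0.0001 0.     0.0768] [ 0.4819 -0.2752  0.0657]
0.16 [0.0046 0.16   0.001 ] [0.0001 0.     0.0785] [ 0.483  -0.2753  0.0606]
0.165 [0.0062 0.165  0.001 ] [0.0001 0.     0.0802] [ 0.4841 -0.2755  0.0555]
0.17 [0.0077 0.17   0.0011] [0.0001 0.     0.0819] [ 0.4853 -0.2756  0.0504]
```

>>> send_rows([
  {"dx": -1,"dy": 35,"dz": 1,"rx": 0,"ry": 0,"rz": 0,"fingers": 62},
  {"dx": -2,"dy": 60,"dz": 1,"rx": 0,"ry": 0,"rz": 0,"fingers": 62},
  {"dx": -2,"dy": 72,"dz": 1,"rx": 0,"ry": 0,"rz": 0,"fingers": 62},
  {"dx": -2,"dy": 77,"dz": 1,"rx": 0,"ry": 0,"rz": 0,"fingers": 62},
  {"dx": -2,"dy": 77,"dz": 1,"rx": 0,"ry": 0,"rz": 0,"fingers": 62},
])

```text
t: 1.7
tcp_pos: [0.452, -0.2817, 0.1555]
tcp_rot: [[-0.872, 0.476, -0.114], [0.106, -0.043, -0.993], [-0.478, -0.878, -0.013]]
ft_force: [-0.6, -0.1, -0.1]
grip_width: 0.0529
```

```bash
python3 -c "
from h import *
wr('w3')
t=cv2.imread('pics/w3.png')
cv2.imwrite('pics/w3c.png',cv2.resize(t[120:370,150:400],None,fx=2.4,fy=2.4,interpolation=cv2.INTER_CUBIC))"
```

```text
1.7 [ 0.452  -0.2817  0.1555] [[-0.872, 0.476, -0.114], [0.106, -0.043, -0.993], [-0.478, -0.878, -0.013]] 0.0529 [-0.59 -0.1  -0.12]
```

View pics/w3c.png

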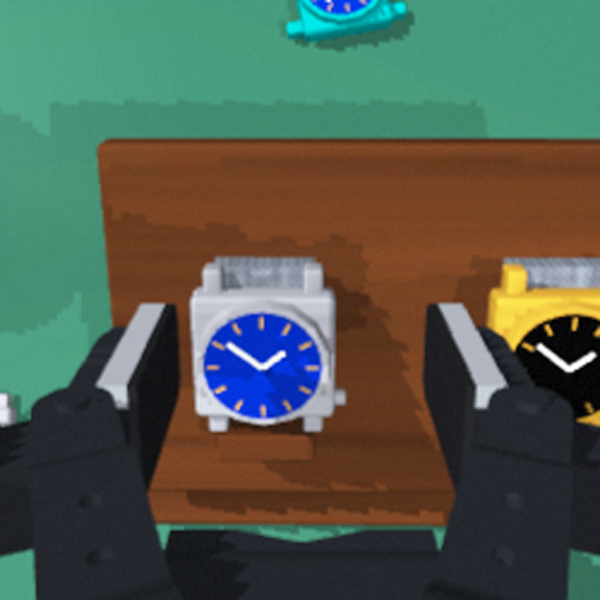

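```bash
python3 -c "
from h import *
s=bot.observe();print(np.round(s['joints'],3),np.round(s['qd'],3));
lo=[-2.59,-.33,-1.39,.1,-1.04,.21,-2.66];hi=[2.59,1.99,1.29,2.45,4.18,1.99,2.66]
print(np.round(s['joints']-np.array(lo),3),np.round(np.array(hi)-s['joints'],3))"
```

```text
[ 0.681  0.353 -0.124  2.236 -1.041  0.212 -0.123] [ 0.007 -0.015 -0.003  0.014 -0.003 -0.002  0.007]
[ 3.271e+00  6.830e-01  1.266e+00  2.136e+00 -1.000e-03  2.000e-03
  2.537e+00] [1.909 1.637 1.414 0.214 5.221 1.778 2.783]
```

```bash
cat > kin.py <<'E'
import numpy as np,pickle,itertools
from scipy.optimize import least_squares
from scipy.spatial.transform import Rotation as Ro
def rz(a):return Ro.from_euler('z',a).as_matrix()
def ry(a):return Ro.from_euler('y',a).as_matrix()
def fk(q,P,sg):
    d1,L1,e1,L2,e2,L3,ox,w=P
    p=np.array([0,0,d1.item() if hasattr(d1,'item') else d1]);R=rz(sg[0]*q[0]+w)@ry(q[1])@rz(sg[1]*q[2])
    p=p+R@[e1,0,L1]; R=R@ry(q[3]); p=p+R@[e2,0,0]; R=R@rz(sg[2]*q[4]); p=p+R@[0,0,L2]
    R=R@ry(q[5]); p=p+R@[ox,0,0]; R=R@rz(sg[3]*q[6]); p=p+R@[0,0,L3]
    return p,R
E
cat > fit.py <<'E'
from kin import *
from h import bot
import glob
ss=[pickle.load(open(f'w{i}.pkl','rb'))[1] for i in(1,2,3)]
best=[]
for sg in itertools.product((1,-1),repeat=4):
    def f(P):
        o=[]
        A=None
        for s in ss:
            p,R=fk(s['joints'],P,sg);T=np.array(s['tcp_rot'])
            o+=list((p-s['tcp_pos'])*10); o+=list(R[:,2]-T[:,1])
        o+=list((np.array(P)-[.33,.3,0,.3,0,.2,0,0])*.003)
        return o
    r=least_squares(f,[.33,.3,0,.3,0,.2,0,0]);best.append((r.cost,sg,r.x))
best.sort(key=lambda b:b[0])
for b in best[:4]:print(b[0],b[1],np.round(b[2],4))
c,sg,P=best[0]
for s in ss:
    p,R=fk(s['joints'],P,sg);print(np.round(p-s['tcp_pos'],4),np.round(R.T@np.array(s['tcp_rot']),3).tolist())
E
python3 fit.py
```

```text
0.0008790703058010987 (-1, -1, -1, 1) [ 0.1737  0.5935 -0.0221  0.4581 -0.0082  0.2257 -0.0069 -0.0601]
0.0008790703058010987 (-1, -1, -1, -1) [ 0.1737  0.5935 -0.0221  0.4581 -0.0082  0.2257 -0.0069 -0.0601]
0.1330988200153345 (-1, -1, 1, 1) [ 0.0859  0.6812 -0.2057  0.4429 -0.0489  0.3424 -0.1282 -0.0662]
0.1330988200153345 (-1, -1, 1, -1) [ 0.0859  0.6812 -0.2057  0.4429 -0.0489  0.3424 -0.1282 -0.0662]
[0.0004 0.0002 0.    ] [[0.104, 0.0, -0.995], [-0.995, -0.0, -0.104], [-0.0, 1.0, -0.0]]
[-0.      0.0002  0.    ] [[0.707, 0.021, -0.707], [-0.707, 0.022, -0.707], [0.001, 1.0, 0.03]]
[ 0.     -0.0002 -0.0001] [[0.193, 0.028, -0.981], [-0.981, 0.005, -0.193], [-0.0, 1.0, 0.029]]
```

```bash
cat > kin.py <<'E'
import numpy as np,pickle,itertools
from scipy.optimize import least_squares
from scipy.spatial.transform import Rotation as Ro
def rz(a):return Ro.from_euler('z',a).as_matrix()
def ry(a):return Ro.from_euler('y',a).as_matrix()
def fk(q,P,s7=-1):
    d1,L1,e1,L2,e2,L3,ox,y1,y2,y3,k=P
    p=np.array([0,0,d1]);R=rz(-q[0])@ry(q[1])@rz(-q[2])
    p=p+R@[e1,y1,L1]; R=R@ry(q[3]); p=p+R@[e2,y2,0]; R=R@rz(-q[4]); p=p+R@[0,0,L2]
    R=R@ry(q[5]); p=p+R@[ox,y3,0]; R=R@rz(s7*q[6]+k); p=p+R@[0,0,L3]
    # tool: y = approach
    return p,R@np.array([[1.,0,0],[0,0,-1],[0,1,0]]).T.T@np.eye(3) if False else (p,np.column_stack([R[:,0],R[:,2],-R[:,1]]))[1]
def fkk(q,P,s7=-1):
    r=fk(q,P,s7);return r
E
cat > fit.py <<'E'
from kin import *
import glob
from h import bot
ss=[pickle.load(open(f,'rb'))[1] for f in sorted(glob.glob('w*.pkl'))]
P0=np.array([.2,.55,0,.45,0,.22,0,0,0,0,0])
best=[]
for s7 in(1,-1):
  for k0 in(0,np.pi/2,np.pi,-np.pi/2):
    def f(P):
        o=[]
        for s in ss:
            p,R=fk(s['joints'],P,s7);o+=list((p-s['tcp_pos'])*10);o+=list((R-np.array(s['tcp_rot'])).ravel())
        return o+list((P-P0)[:10]*.003)
    x=P0.copy();x[10]=k0;r=least_squares(f,x);best.append((r.cost,s7,r.x))
best.sort(key=lambda b:b[0])
for b in best[:2]:print(b[0],b[1],np.round(b[2],4))
c,s7,P=best[0];pickle.dump((P,s7),open('kin.pk','wb'))
for s in ss:
    p,R=fk(s['joints'],P,s7);print(np.round(p-s['tcp_pos'],4),np.round(Ro.from_matrix(R.T@np.array(s['tcp_rot'])).as_rotvec(),3))
E
python3 fit.py
```

```text
2.3972790977680884e-06 -1 [ 0.1504  0.2425  0.3717  0.4399 -0.0165 -0.2759  0.1744 -0.0685 -0.0685
  0.0873 -1.5708]
2.397279097768359e-06 -1 [ 0.1504  0.2425  0.3717  0.4399 -0.0165 -0.2759  0.1744 -0.0685 -0.0685
  0.0873  4.7124]
[ 0.  0. -0.] [ 0. -0. -0.]
[-0. -0. -0.] [ 0. -0. -0.]
[0. 0. 0.] [ 0. -0.  0.]
```

```bash
for w in .01 .03 .1 .3; do sed "s/\*\.003/*$w/" fit.py > f2.py; echo $w; python3 f2.py | sed '2d'; done
```

```text
.01
2.4810313821056054e-05 -1 [ 0.1547  0.2651  0.3462  0.4421 -0.0149 -0.2421  0.1632 -0.0655 -0.0655
2.481031382106747e-05 -1 [ 0.1547  0.2651  0.3462  0.4421 -0.0149 -0.2421  0.1632 -0.0655 -0.0655
  0.0819 -1.5708]
[ 0.  0. -0.] [ 0. -0. -0.]
[-0.     -0.0001 -0.0001] [ 0. -0. -0.]
[0.     0.0001 0.0001] [ 0. -0. -0.]
.03
0.00013950212869656136 -1 [ 0.1767  0.38    0.2162  0.4531 -0.0072 -0.0701  0.1058 -0.0502 -0.0502
0.0001395021286965726 -1 [ 0.1767  0.38    0.2162  0.4531 -0.0072 -0.0701  0.1058 -0.0502 -0.0502
  0.0541 -1.5708]
[ 0.0001  0.     -0.    ] [ 0.  0. -0.]
[-0.0001 -0.0005 -0.0006] [ 0.  0. -0.]
[0.0001 0.0004 0.0006] [ 0. -0.  0.]
.1
0.00030316359451965503 -1 [ 0.2058  0.5339  0.0421  0.4677  0.0031  0.1604  0.029  -0.0297 -0.0297
0.00030316359451969233 -1 [ 2.0580e-01  5.3390e-01  4.2100e-02  4.6770e-01  3.1000e-03  1.6040e-01
  2.9000e-02 -2.9700e-02 -2.9700e-02  1.6900e-02  4.7124e+00]
[ 0.0003  0.0001 -0.0001] [ 0.  0. -0.]
[-0.0002 -0.001  -0.0012] [ 0.  0. -0.]
[0.0001 0.0008 0.0013] [0. 0. 0.]
.3
0.00042958918081534666 -1 [ 2.0940e-01  5.6590e-01  6.9000e-03  4.6890e-01  4.0000e-03  2.0740e-01
0.0004295891808153493 -1 [ 0.2094  0.5659  0.0069  0.4689  0.004   0.2074  0.0127 -0.0248 -0.0248
  0.0081 -1.5708]
[ 0.0003  0.0002 -0.0001] [ 0.  0. -0.]
[-0.0002 -0.0013 -0.0013] [ 0.  0. -0.]
[0.0002 0.001  0.0013] [0. 0. 0.]
```

```bash
python3 f2.py >/dev/null
cat >> kin.py <<'E'
lo=np.array([-2.59,-.33,-1.39,.1,-1.04,.21,-2.66]);hi=np.array([2.59,1.99,1.29,2.45,4.18,1.99,2.66])
P,s7=pickle.load(open('kin.pk','rb')) if __import__('os').path.exists('kin.pk') else (None,-1)
def ik(pos,Rt,q0):
    def f(q):
        p,R=fk(q,P,s7) if isinstance(fk(q,P,s7),tuple) else (None,None)
        return np.r_[(p-pos)*10,(R-Rt).ravel(),(q-q0)*1e-3]
    r=least_squares(f,np.clip(q0,lo+.01,hi-.01),bounds=(lo,hi));p,R=fk(r.x,P,s7)
    return r.x,np.linalg.norm(p-pos)*1000,np.degrees(np.linalg.norm(Ro.from_matrix(R.T@Rt).as_rotvec()))
E
python3 - <<'E'
from kin import *; from h import tool,bot
q=np.array(bot.observe()['joints'])
print(type(fk(q,P,s7)))
mid=np.array([.4836,-.2754,.0663]);xw=-tool(-.12,np.pi/6)[:,0]
rng=np.random.default_rng(0)
for tilt in(30,25,20,15,10,0):
  for fl in(0,1):
    R=tool(-.12,np.radians(tilt),bool(fl));pos=mid+.0035*xw-R[:,1]*.066
    a=ik(pos,R,q);bs=[ik(pos,R,rng.uniform(lo,hi)) for _ in range(12)];bs=[b for b in bs if b[1]<1 and b[2]<.5]
    b=min(bs,key=lambda b:np.abs(b[0]-q).max()) if bs else None
    print(tilt,fl,np.round(a[0],2),round(a[1],1),round(a[2],1),'|',len(bs),np.round(b[0],2) if b else '')
E
```

```text
<class 'tuple'>
30 0 [ 0.66  0.41 -0.11  2.23 -1.04  0.21 -0.12] 3.2 4.8 | 5 [ 1.23  0.51 -0.9   2.26  1.4   0.21 -2.53]
30 1 [ 1.23  0.51 -0.9   2.26  1.4   0.21  0.61] 0.0 0.0 | 3 [ 1.23  0.51 -0.9   2.26  1.4   0.21  0.61]
25 0 [ 0.52  0.41  0.02  2.23 -1.04  0.21 -0.16] 0.2 0.3 | 5 [ 0.52  0.41  0.02  2.23 -1.04  0.21 -0.16]
25 1 [ 1.07  0.46 -0.7   2.2   0.71  0.21  1.27] 0.0 0.0 | 5 [ 1.07  0.46 -0.7   2.2   0.71  0.21  1.27]
20 0 [ 0.35  0.43  0.21  2.17 -0.8   0.31 -0.43] 0.0 0.0 | 3 [ 0.37  0.43  0.17  2.17 -0.76  0.3  -0.47]
20 1 [ 0.9   0.44 -0.5   2.15  0.3   0.28  1.65] 0.0 0.0 | 9 [ 1.02  0.46 -0.66  2.15  0.54  0.32  1.42]
15 0 [ 0.22  0.46  0.35  2.12 -0.66  0.42 -0.59] 0.0 0.0 | 6 [ 0.41  0.43  0.11  2.11 -0.39  0.38 -0.85]
15 1 [ 0.83  0.44 -0.44  2.1   0.26  0.39  1.68] 0.0 0.0 | 8 [ 0.91  0.46 -0.54  2.1   0.37  0.41  1.58]
10 0 [ 0.15  0.49  0.43  2.07 -0.55  0.52 -0.71] 0.0 0.0 | 6 [ 0.11  0.5   0.47  2.07 -0.6   0.53 -0.67]
10 1 [ 0.77  0.46 -0.39  2.05  0.24  0.51  1.69] 0.0 0.0 | 8 [ 1.1   0.54 -0.83  2.05  0.63  0.62  1.32]
0 0 [ 0.07  0.56  0.5   1.96 -0.4   0.71 -0.88] 0.0 0.0 | 8 [-0.02  0.6   0.63  1.97 -0.52  0.74 -0.77]
0 1 [ 0.68  0.5  -0.32  1.95  0.23  0.72  1.68] 0.0 0.0 | 7 [ 0.92  0.55 -0.64  1.95  0.45  0.79  1.47]
```

Run:
```python
from h import *
R0=tool(-.12,np.pi/6);n=-R0[:,1];xw=-R0[:,0];mid=np.array([.4836,-.2754,.0663])
R=tool(-.12,np.radians(15))
cmd=None
p=mid+.0035*xw+.008*n-R[:,1]*.070
print(p,np.linalg.norm(p[:2]));go(p,R)
```

```text
[ 0.46465101 -0.27311514  0.14259301] 0.5389735100149607
d [-4.3 17.4 -9.7] r [ 0.0147  0.0009 -0.2367] rows>= 2.0
```

>>> send_rows([
  {"dx": 0,"dy": -10,"dz": 0,"rx": 0,"ry": 0,"rz": -0.1,"fingers": 62},
  {"dx": 0,"dy": -15,"dz": 0,"rx": 0,"ry": 0,"rz": -0.25,"fingers": 62},
  {"dx": 0,"dy": -15,"dz": 0,"rx": 0,"ry": 0,"rz": -0.25,"fingers": 62},
  {"dx": 0,"dy": -15,"dz": 0,"rx": 0,"ry": 0,"rz": -0.25,"fingers": 62},
])

```text
t: 2.15
tcp_pos: [0.4464, -0.2804, 0.1701]
tcp_rot: [[-0.963, 0.248, -0.11], [0.109, -0.017, -0.994], [-0.248, -0.969, -0.011]]
ft_force: [1.2, -0.8, 0.0]
grip_width: 0.0529
```

Run:
```python
from h import *
print(bot.observe()['joints'])
R0=tool(-.12,np.pi/6);n=-R0[:,1];xw=-R0[:,0];mid=np.array([.4836,-.2754,.0663])
R=tool(-.12,np.radians(15))
p=mid+.0035*xw+.008*n-R[:,1]*.070
print(p);go(p,R)
```

```text
[ 0.21550369  0.35155922  0.38242757  2.14672274 -0.53374692  0.50144421
 -0.66987255]
[ 0.46465101 -0.27311514  0.14259301]
d [-9.9 31.  -9. ] r [0.013  0.007  0.0108] rows>= 1.0
```

>>> send_rows([
  {"dx": -9.9,"dy": 0,"dz": -9,"rx": 0.013,"ry": 0.007,"rz": 0.0108,"fingers": 62},
  {"dx": -9.9,"dy": 20,"dz": -9,"rx": 0.013,"ry": 0.007,"rz": 0.0108,"fingers": 62},
  {"dx": -9.9,"dy": 31,"dz": -9,"rx": 0.013,"ry": 0.007,"rz": 0.0108,"fingers": 62},
  {"dx": -9.9,"dy": 31,"dz": -9,"rx": 0.013,"ry": 0.007,"rz": 0.0108,"fingers": 62},
])

```text
t: 2.55
tcp_pos: [0.4613, -0.2729, 0.1394]
tcp_rot: [[-0.96, 0.252, -0.123], [0.12, -0.027, -0.992], [-0.254, -0.967, -0.004]]
ft_force: [-0.2, -0.4, -0.6]
grip_width: 0.0532
```

```bash
python3 -c "
from h import *
wr('w4')
t=cv2.imread('pics/w4.png')
cv2.imwrite('pics/w4c.png',cv2.resize(t[120:320,150:420],None,fx=2.9,fy=2.9,interpolation=cv2.INTER_CUBIC))
s=bot.camera('scene');cv2.imwrite('pics/s4.png',cv2.resize(s[180:300,85:225],None,fx=5,fy=5,interpolation=cv2.INTER_CUBIC))
"
```

```text
2.55 [ 0.4613 -0.2729  0.1394] [[-0.96, 0.252, -0.123], [0.12, -0.027, -0.992], [-0.254, -0.967, -0.004]] 0.0532 [-0.24 -0.37 -0.55]
```

View pics/w4c.png

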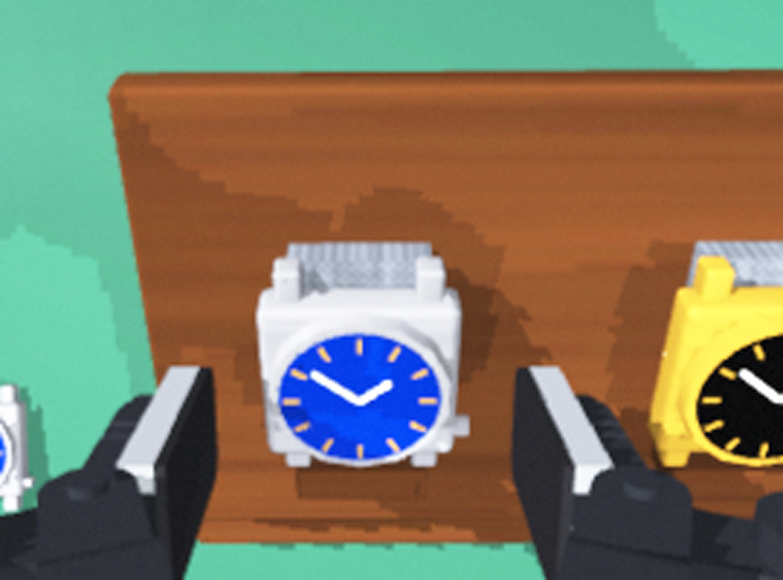

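View pics/s4.png

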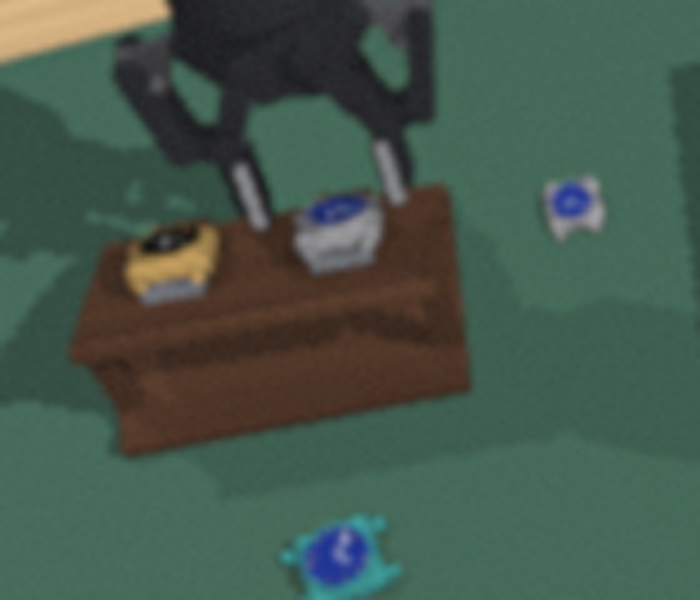

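Run:
```python
from h import *
S=bot.camera_model("scene");m,s=pickle.load(open('w4.pkl','rb'));R=np.array(s['tcp_rot']);P=np.array(s['tcp_pos'])
for a,b in(((331,248.3),(138,225.2)),((221.7,247.6),(162.6,220.6))):
    x,e=tri((m,a),(S,b));print(np.round(x,4),e,np.round(R.T@(x-P),4))
d=(150+360/2.9,120+400/2.9);print(d)
T=bot.camera_model("top")
x,e=tri((m,d),pickle.load(open('w2.pkl','rb'))[0:1]+((276.1,217.6),));print('dial',x,e)
print(s['joints'],bot.observe()['tcp_pos'])
```

```text
[ 0.4825 -0.3045  0.0744] [np.float64(0.5), np.float64(0.5)] [-0.0077  0.069   0.0291]
[ 0.4902 -0.2496  0.0764] [np.float64(0.3), np.float64(0.3)] [-0.009   0.0675 -0.0264]
(274.1379310344828, 257.9310344827586)
dial [ 0.48065036 -0.27480498  0.071436  ] [np.float64(0.2), np.float64(0.2)]
[ 0.23001963  0.4113531   0.3302924   2.15181606 -0.5914055   0.42459103
 -0.65440253] [ 0.46181418 -0.27376841  0.14072968]
```

Run:
```python
from h import *
R0=tool(-.12,np.pi/6);n=-R0[:,1];xw=-R0[:,0];mid=np.array([.4807,-.2748,.0714])-.006*n
R=tool(-.12,np.radians(15));print(mid)
s=bot.observe();print(s['tcp_pos'])
p=mid+.0035*xw-.0065*n-R[:,1]*.072
print(p);go(p,R);go(p,R,(np.array([.4647,-.2731,.1426]),R))
```

```text
[ 0.48367843 -0.27515914  0.06620385]
[ 0.46181418 -0.27376841  0.14072968]
[ 0.47141338 -0.27368023  0.13187134]
d [-6.9 11.  -1.3] r [ 0.0015 -0.0046  0.0035] rows>= 1.0
d [-3.7 12.1 -0.2] r [0. 0. 0.] rows>= 1.0
```

>>> send_rows([
  {"dx": -4,"dy": 4,"dz": -0.5,"rx": 0,"ry": 0,"rz": 0,"fingers": 62},
  {"dx": -4,"dy": 8,"dz": -0.5,"rx": 0,"ry": 0,"rz": 0,"fingers": 62},
  {"dx": -4,"dy": 8,"dz": -0.5,"rx": 0,"ry": 0,"rz": 0,"fingers": 62},
  {"dx": -4,"dy": 8,"dz": -0.5,"rx": 0,"ry": 0,"rz": 0,"fingers": 62},
  {"dx": -4,"dy": 8,"dz": -0.5,"rx": 0,"ry": 0,"rz": 0,"fingers": 62},
])

```text
t: 3.15
tcp_pos: [0.4687, -0.2733, 0.1342]
tcp_rot: [[-0.96, 0.254, -0.122], [0.118, -0.029, -0.993], [-0.256, -0.967, -0.002]]
ft_force: [-0.6, -0.1, 0.0]
grip_width: 0.0527
```

Run:
```python
from h import *
R=tool(-.12,np.radians(15))
go(np.array([ 0.4714,-.2737,.1319]),R);s=bot.observe();print(s['tcp_pos'],s['ft_force'],s['qd'])
```

```text
d [-2.  3.  0.] r [ 0.0012 -0.0024  0.0033] rows>= 1.0
[ 0.46870106 -0.27334101  0.13423516] [-0.56319035 -0.08063011  0.02999054] [ 0.00105358 -0.00072411  0.00087955 -0.00138205  0.00064078 -0.00026267
 -0.00066888]
```

>>> send_rows([
  {"dx": -2,"dy": 3,"dz": 0,"rx": 0,"ry": 0,"rz": 0,"fingers": 62},
  {"dx": -2,"dy": 3,"dz": 0,"rx": 0,"ry": 0,"rz": 0,"fingers": 62},
  {"dx": -2,"dy": 3,"dz": 0,"rx": 0,"ry": 0,"rz": 0,"fingers": 50},
  {"dx": -2,"dy": 3,"dz": 0,"rx": 0,"ry": 0,"rz": 0,"fingers": 46},
  {"dx": -2,"dy": 3,"dz": 0,"rx": 0,"ry": 0,"rz": 0,"fingers": 46},
], squeeze=40)

```text
t: 3.65
tcp_pos: [0.4714, -0.2737, 0.1318]
tcp_rot: [[-0.96, 0.254, -0.122], [0.118, -0.029, -0.993], [-0.256, -0.967, -0.002]]
ft_force: [-0.1, -0.3, -0.0]
grip_width: 0.0396
```

```bash
python3 -c "
from h import *
wr('w5')
t=cv2.imread('pics/w5.png')
cv2.imwrite('pics/w5c.png',cv2.resize(t[120:320,150:420],None,fx=2.9,fy=2.9,interpolation=cv2.INTER_CUBIC))
"
```

```text
3.65 [ 0.4714 -0.2737  0.1318] [[-0.96, 0.254, -0.122], [0.118, -0.029, -0.993], [-0.256, -0.967, -0.002]] 0.0396 [-0.06 -0.26 -0.03]
```

View pics/w5c.png

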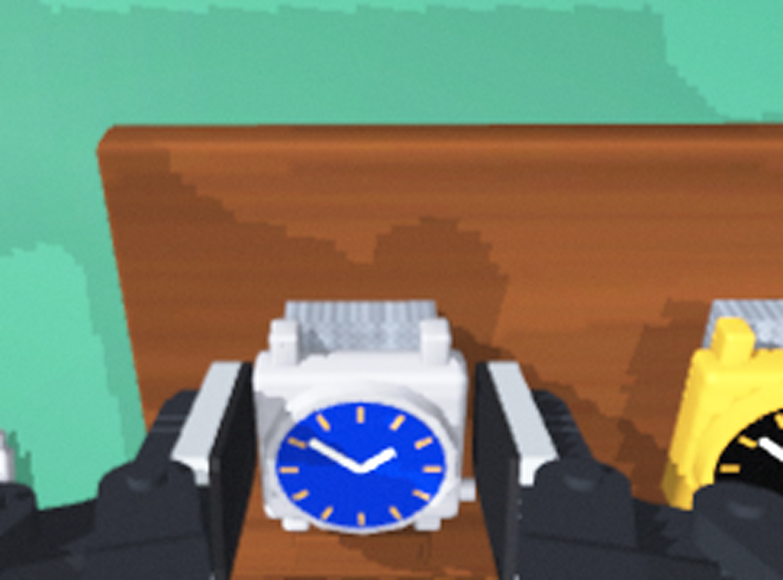

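>>> send_rows([
  {"dx": 0,"dy": 0,"dz": 0,"rx": 0,"ry": 0,"rz": 0,"fingers": 30},
  {"dx": 0,"dy": 0,"dz": 0,"rx": 0,"ry": 0,"rz": 0,"fingers": 30},
  {"dx": 0,"dy": 0,"dz": 0,"rx": 0,"ry": 0,"rz": 0,"fingers": 30},
  {"dx": 0,"dy": 0,"dz": 0,"rx": 0,"ry": 0,"rz": 0,"fingers": 30},
], squeeze=50)

```text
t: 4.1
tcp_pos: [0.4713, -0.2737, 0.1321]
tcp_rot: [[-0.959, 0.254, -0.122], [0.118, -0.029, -0.993], [-0.256, -0.967, -0.002]]
ft_force: [-2.9, 1.5, 6.0]
grip_width: 0.0346
```

```bash
python3 -c "
from h import *
wr('w6')
t=cv2.imread('pics/w6.png')
cv2.imwrite('pics/w6c.png',cv2.resize(t[120:320,150:420],None,fx=2.9,fy=2.9,interpolation=cv2.INTER_CUBIC))
"
```

```text
4.1 [ 0.4713 -0.2737  0.1321] [[-0.959, 0.254, -0.122], [0.118, -0.029, -0.993], [-0.256, -0.967, -0.002]] 0.0346 [-2.93  1.53  5.98]
```

View pics/w6c.png

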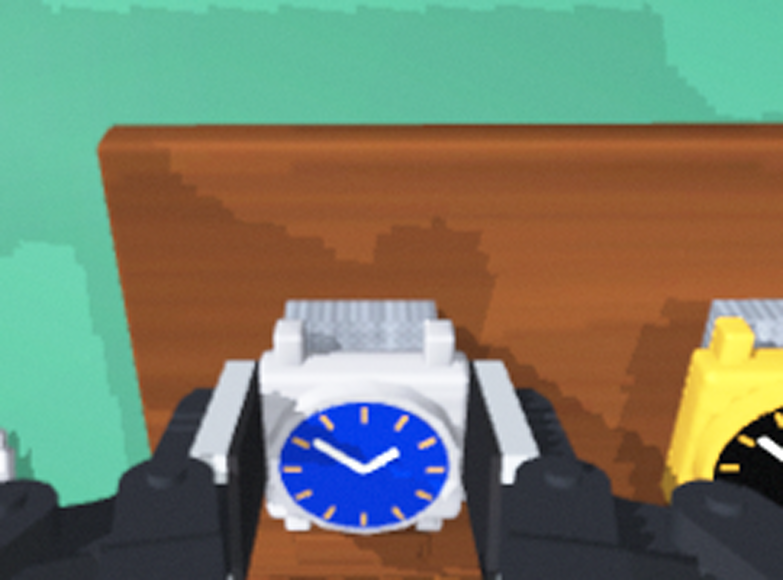

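```bash
python3 fit.py|tail -6
python3 - <<'E'
from h import *
import kin
from kin import ik
s=bot.observe();R=np.array(s['tcp_rot']);P=np.array(s['tcp_pos'])
W=tool(-.12,np.pi/6) # watch-aligned
mid=np.array([.4837,-.2752,.0662])
mt=R.T@(mid-P); rel=R.T@W
print('mid in tool',mt)
Wf=tool(-.155,0); Rf=Wf@rel.T
pickle.dump((mt,rel),open('grasp.pk','wb'))
for h in (.10,.03,.0):
    pf=np.array([.603,.0195,.094+h])-Rf@mt
    q=ik(pf,Rf,np.array(s['joints']));print(h,np.round(pf,4),np.round(q[0],2),q[1:])
    go(pf,Rf)
print(Rf)
E
```

```text
[ 0.0016 -0.0007 -0.0013] [ 0. -0. -0.]
[ 0.     -0.0058 -0.0032] [ 0. -0. -0.]
[ 0.0031  0.0009 -0.0053] [ 0. -0. -0.]
[-0.0008  0.0011  0.0043] [ 0. -0.  0.]
[-0.0014  0.0023  0.0027] [ 0. -0.  0.]
[-0.0014  0.0023  0.0027] [ 0. -0. -0.]
mid in tool [4.71733205e-03 6.68975316e-02 9.65745780e-05]
0.1 [0.6248 0.0161 0.2573] [-0.39  0.52  0.43  1.68 -0.26  1.26 -1.6 ] (np.float64(3.970996862994138e-05), np.float64(4.5307212821057264e-05))
d [-145.1  -90.5 -306.6] r [ 0.0012  0.0362 -0.5235] rows>= 8.0
0.03 [0.6248 0.0161 0.1873] [-0.4   0.6   0.45  1.74 -0.32  1.14 -1.54] (np.float64(3.6912281500481774e-05), np.float64(4.4318154689729374e-05))
d [-127.2  -22.8 -306.5] r [ 0.0012  0.0362 -0.5235] rows>= 7.0
0.0 [0.6248 0.0161 0.1573] [-0.4   0.64  0.45  1.76 -0.34  1.09 -1.52] (np.float64(3.601650748075892e-05), np.float64(4.392007856274982e-05))
d [-119.5    6.2 -306.4] r [ 0.0012  0.0362 -0.5235] rows>= 7.0
[[-9.53118856e-01 -2.58552151e-01 -1.57210789e-01]
 [ 1.51521341e-01  4.19180001e-02 -9.87564765e-01]
 [ 2.61926956e-01 -9.65087388e-01 -7.76667654e-04]]
```

>>> send_rows([
  {"dx": 0,"dy": -5,"dz": 0,"rx": 0,"ry": 0,"rz": 0,"fingers": 30},
  {"dx": 0,"dy": -15,"dz": 0,"rx": 0,"ry": 0,"rz": 0,"fingers": 30},
  {"dx": 0,"dy": -30,"dz": 0,"rx": 0,"ry": 0,"rz": 0,"fingers": 30},
  {"dx": 0,"dy": -50,"dz": 0,"rx": 0,"ry": 0,"rz": 0,"fingers": 30},
  {"dx": -5,"dy": -70,"dz": -10,"rx": 0,"ry": 0,"rz": -0.03,"fingers": 30},
  {"dx": -20,"dy": -85,"dz": -35,"rx": 0,"ry": 0,"rz": -0.08,"fingers": 30},
  {"dx": -35,"dy": -90,"dz": -65,"rx": 0,"ry": 0.005,"rz": -0.14,"fingers": 30},
  {"dx": -50,"dy": -90,"dz": -95,"rx": 0,"ry": 0.01,"rz": -0.2,"fingers": 30},
  {"dx": -65,"dy": -90,"dz": -125,"rx": 0,"ry": 0.015,"rz": -0.26,"fingers": 30},
  {"dx": -80,"dy": -90,"dz": -155,"rx": 0,"ry": 0.02,"rz": -0.32,"fingers": 30},
])

```text
t: 5.15
tcp_pos: [0.5446, -0.1255, 0.2413]
tcp_rot: [[-0.988, -0.061, -0.142], [0.141, 0.012, -0.99], [0.062, -0.998, -0.003]]
ft_force: [1.4, -0.5, -1.3]
grip_width: 0.0343
```

```bash
python3 -c "
from h import *
wr('w7')
mt,rel=pickle.load(open('grasp.pk','rb'))
Rf=tool(-.155,0)@rel.T
go(np.array([.603,.0195,.174])-Rf@mt,Rf)
"
```

```text
5.15 [ 0.5446 -0.1255  0.2413] [[-0.988, -0.061, -0.142], [0.141, 0.012, -0.99], [0.062, -0.998, -0.003]] 0.0343 [ 1.38 -0.46 -1.34]
d [ -56.7    1.5 -143.8] r [ 0.0016  0.0253 -0.2049] rows>= 4.0
```

View pics/w7.png

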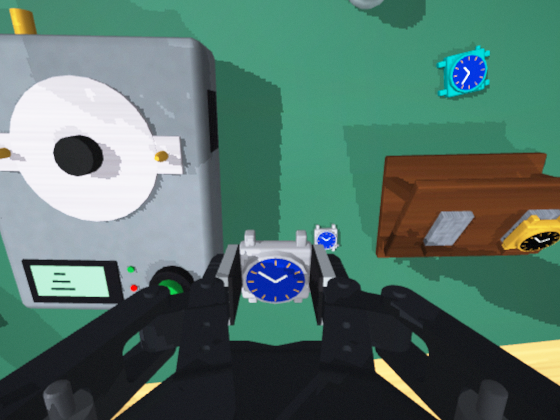

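>>> send_rows([
  {"dx": -12,"dy": 0,"dz": -30,"rx": 0,"ry": 0.005,"rz": -0.04,"fingers": 30},
  {"dx": -24,"dy": 0,"dz": -60,"rx": 0,"ry": 0.01,"rz": -0.08,"fingers": 30},
  {"dx": -36,"dy": 0,"dz": -90,"rx": 0,"ry": 0.015,"rz": -0.12,"fingers": 30},
  {"dx": -48,"dy": 0,"dz": -120,"rx": 0,"ry": 0.02,"rz": -0.16,"fingers": 30},
  {"dx": -56.7,"dy": 1.5,"dz": -143.8,"rx": 0.0016,"ry": 0.0253,"rz": -0.2049,"fingers": 30},
  {"dx": -56.7,"dy": 1.5,"dz": -143.8,"rx": 0.0016,"ry": 0.0253,"rz": -0.2049,"fingers": 30},
  {"dx": -56.7,"dy": 1.5,"dz": -143.8,"rx": 0.0016,"ry": 0.0253,"rz": -0.2049,"fingers": 30},
])

```text
t: 5.9
tcp_pos: [0.6203, 0.0077, 0.2355]
tcp_rot: [[-0.952, -0.26, -0.165], [0.16, 0.04, -0.986], [0.263, -0.965, 0.003]]
ft_force: [-1.3, -1.0, -0.8]
grip_width: 0.0349
```

```bash
python3 -c "
from h import *
wr('w8')
mt,rel=pickle.load(open('grasp.pk','rb'))
Rf=tool(-.155,0)@rel.T
go(np.array([.603,.0195,.094])-Rf@mt,Rf)
"
```

```text
5.9 [0.6203 0.0077 0.2355] [[-0.952, -0.26, -0.165], [0.16, 0.04, -0.986], [0.263, -0.965, 0.003]] 0.0349 [-1.34 -0.95 -0.79]
d [-23.7  74.7 -10.5] r [-0.0015 -0.0104  0.0007] rows>= 2.0
```

View pics/w8.png

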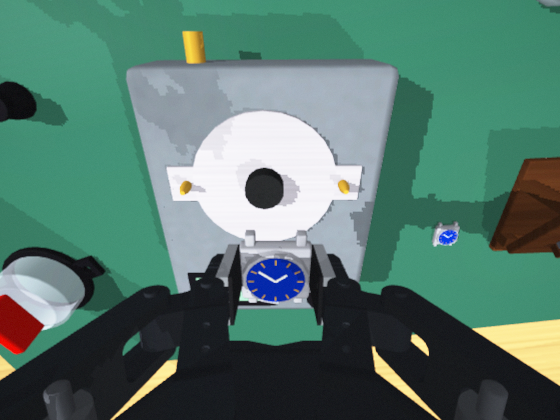

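```bash
python3 -c "
import cv2
t=cv2.imread('pics/w8.png')
cv2.imwrite('pics/w8c.png',cv2.resize(t[150:225,160:370],None,fx=3.8,fy=3.8,interpolation=cv2.INTER_CUBIC))"
```

```text
(no output)
```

View pics/w8c.png

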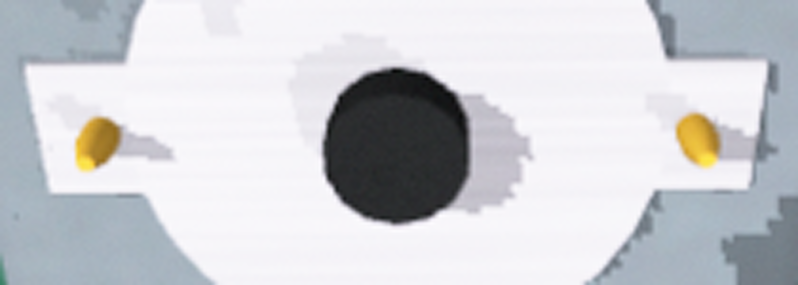

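Run:
```python
from h import *
m,s=pickle.load(open('w8.pkl','rb'));T=bot.camera_model("top")
A=[onz(m,p,.088) for p in((264.3,191.8),(182.9,192.6),(346.1,191.6))]
for a in A:print(np.round(a,4))
d=A[1]-A[2];print('mid pegs',(A[1]+A[2])/2,'len',np.linalg.norm(d),'yaw',np.arctan2(-d[0],d[1]))
print(bot.observe()['tcp_pos'])
```

```text
[0.6026 0.0183 0.088 ]
[0.6122 0.0789 0.088 ]
[ 0.5924 -0.0425  0.088 ]
mid pegs [0.60227413 0.01819678 0.088     ] len 0.12299336167012122 yaw -0.1613881665207977
[0.61994716 0.00652491 0.23570044]
```

>>> send_rows([
  {"dx": 0,"dy": 0,"dz": 0,"rx": 0,"ry": 0,"rz": 0,"fingers": 30},
  {"dx": 0,"dy": 0,"dz": 0,"rx": 0,"ry": 0,"rz": 0,"fingers": 30},
])

```text
t: 6.15
tcp_pos: [0.6199, 0.0063, 0.2358]
tcp_rot: [[-0.951, -0.259, -0.168], [0.163, 0.042, -0.986], [0.263, -0.965, 0.002]]
ft_force: [-0.6, -0.0, -0.7]
grip_width: 0.0348
```

```bash
python3 -c "
from h import *
mt,rel=pickle.load(open('grasp.pk','rb'))
s=bot.observe();print(s['t'],s['tcp_pos'],s['qd'])
Rf=tool(-.161,0)@rel.T
for z in(.03,.0):go(np.array([.6025,.0187,.094+z])-Rf@mt,Rf)
"
```

```text
6.15 [0.61991899 0.00631759 0.23575866] [-2.23869942e-04  4.74153986e-03 -9.08792954e-03 -5.68872481e-03
 -3.00253053e-03 -1.43157895e-05 -4.12954443e-04]
d [-15.4  46.   -9.5] r [-0.0016 -0.0054  0.0008] rows>= 1.0
d [-23.3  74.9  -9.6] r [-0.0016 -0.0054  0.0008] rows>= 2.0
```

>>> send_rows([
  {"dx": -8,"dy": 15,"dz": -5,"rx": 0,"ry": -0.003,"rz": 0,"fingers": 30},
  {"dx": -15,"dy": 32,"dz": -9.5,"rx": -0.0016,"ry": -0.0054,"rz": 0.0008,"fingers": 30},
  {"dx": -15.4,"dy": 46,"dz": -9.5,"rx": -0.0016,"ry": -0.0054,"rz": 0.0008,"fingers": 30},
  {"dx": -15.4,"dy": 46,"dz": -9.5,"rx": -0.0016,"ry": -0.0054,"rz": 0.0008,"fingers": 30},
  {"dx": -15.4,"dy": 46,"dz": -9.5,"rx": -0.0016,"ry": -0.0054,"rz": 0.0008,"fingers": 30},
  {"dx": -15.4,"dy": 46,"dz": -9.5,"rx": -0.0016,"ry": -0.0054,"rz": 0.0008,"fingers": 30},
])

```text
t: 6.75
tcp_pos: [0.625, 0.0163, 0.187]
tcp_rot: [[-0.953, -0.258, -0.161], [0.155, 0.043, -0.987], [0.262, -0.965, -0.001]]
ft_force: [-0.1, -0.1, -0.7]
grip_width: 0.0342
```

```bash
python3 -c "
from h import *
wr('w9')
t=cv2.imread('pics/w9.png')
cv2.imwrite('pics/w9c.png',cv2.resize(t[120:340,150:420],None,fx=2.9,fy=2.7,interpolation=cv2.INTER_CUBIC))
s=bot.camera('scene');cv2.imwrite('pics/s9.png',cv2.resize(s[165:285,235:345],None,fx=5,fy=5,interpolation=cv2.INTER_CUBIC))
mt,rel=pickle.load(open('grasp.pk','rb'))
Rf=tool(-.161,0)@rel.T
for z in(.03,.0):go(np.array([.6025,.0187,.094+z])-Rf@mt,Rf)
"
```

```text
6.75 [0.625  0.0163 0.187 ] [[-0.953, -0.258, -0.161], [0.155, 0.043, -0.987], [0.262, -0.965, -0.001]] 0.0342 [-0.15 -0.11 -0.7 ]
d [0.6 0.2 1.3] r [-0.      0.0019 -0.0007] rows>= 1.0
d [-7.2 29.2  1.3] r [-0.      0.0019 -0.0007] rows>= 1.0
```

View pics/w9c.png

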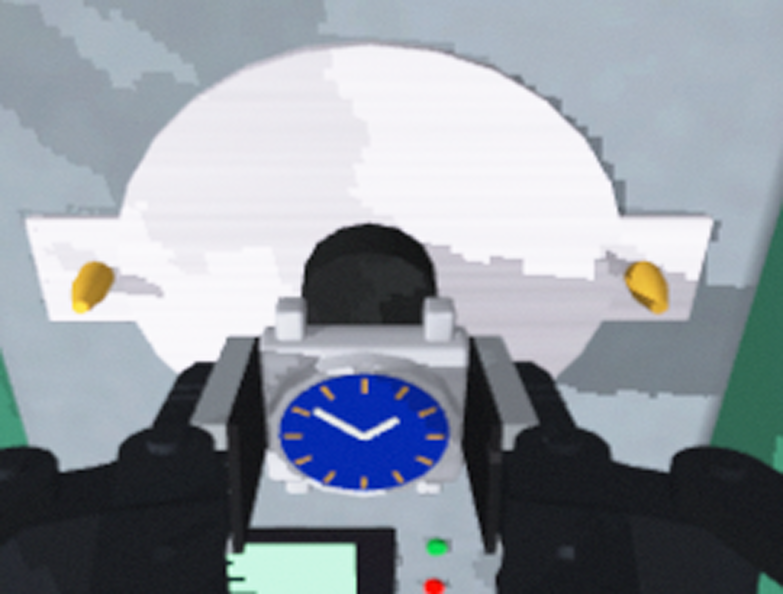

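View pics/s9.png

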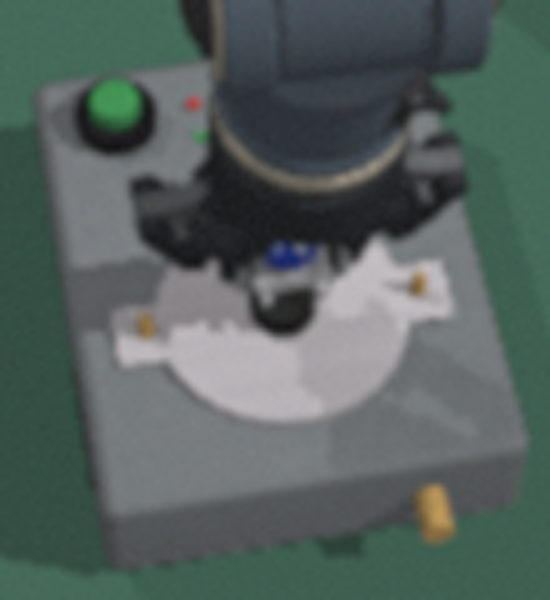

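>>> send_rows([
  {"dx": -2,"dy": 10,"dz": 1.3,"rx": 0,"ry": 0.0019,"rz": -0.0007,"fingers": 30},
  {"dx": -4.5,"dy": 20,"dz": 1.3,"rx": 0,"ry": 0.0019,"rz": -0.0007,"fingers": 30},
  {"dx": -6,"dy": 25,"dz": 1.3,"rx": 0,"ry": 0.0019,"rz": -0.0007,"fingers": 30},
  {"dx": -6.4,"dy": 26.5,"dz": 1.3,"rx": 0,"ry": 0.0019,"rz": -0.0007,"fingers": 30},
  {"dx": -6.4,"dy": 26.5,"dz": 1.3,"rx": 0,"ry": 0.0019,"rz": -0.0007,"fingers": 30},
  {"dx": -6.4,"dy": 26.5,"dz": 1.3,"rx": 0,"ry": 0.0019,"rz": -0.0007,"fingers": 30},
])

```text
t: 7.45
tcp_pos: [0.6239, 0.0154, 0.1595]
tcp_rot: [[-0.952, -0.259, -0.163], [0.157, 0.043, -0.987], [0.263, -0.965, -0.001]]
ft_force: [-0.6, -0.2, -2.4]
grip_width: 0.0346
```

```bash
python3 -c "
from h import *
wr('w10')
t=cv2.imread('pics/w10.png')
cv2.imwrite('pics/w10c.png',cv2.resize(t[120:340,150:420],None,fx=2.9,fy=2.7,interpolation=cv2.INTER_CUBIC))
mt,rel=pickle.load(open('grasp.pk','rb'))
Rf=tool(-.161,0)@rel.T
m,s=pickle.load(open('w9.pkl','rb'))
for p in((177.6,233.7),(376.9,233.7)):print(onz(m,p,.088))
for z in(.0,):go(np.array([.6025,.0187,.094+z])-Rf@mt,Rf)
"
```

```text
7.45 [0.6239 0.0154 0.1595] [[-0.952, -0.259, -0.163], [0.157, 0.043, -0.987], [0.263, -0.965, -0.001]] 0.0346 [-0.65 -0.21 -2.35]
[0.61204274 0.07945541 0.088     ]
[ 0.59210431 -0.0421975   0.088     ]
d [-1.   2.1  0.2] r [-0.0002  0.0003  0.0009] rows>= 1.0
```

View pics/w10c.png

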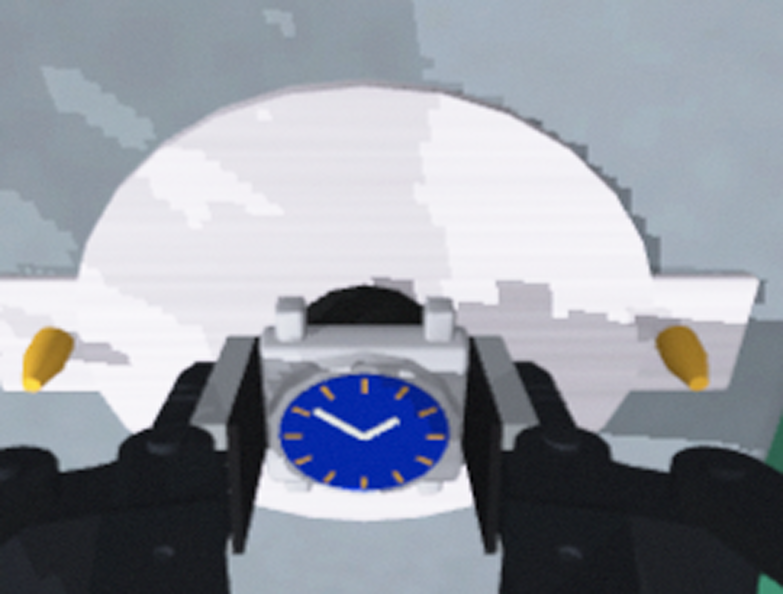

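>>> send_rows([
  {"dx": -0.3,"dy": 0.7,"dz": 0.2,"rx": 0,"ry": 0,"rz": 0,"fingers": 30},
  {"dx": -0.5,"dy": 1.4,"dz": 0.2,"rx": 0,"ry": 0,"rz": 0,"fingers": 30},
  {"dx": -0.5,"dy": 1.4,"dz": 0.2,"rx": 0,"ry": 0,"rz": 0,"fingers": 30},
])

```text
t: 7.8
tcp_pos: [0.6238, 0.0152, 0.1579]
tcp_rot: [[-0.952, -0.26, -0.163], [0.157, 0.043, -0.987], [0.263, -0.965, -0.001]]
ft_force: [-0.4, 0.6, -0.9]
grip_width: 0.0342
```

```bash
python3 -c "
from h import *
s=bot.observe();print(s['tcp_pos'],s['ft_force'],s['torque'])
t=bot.camera('scene');cv2.imwrite('pics/s10.png',cv2.resize(t[195:255,255:335],None,fx=9,fy=9,interpolation=cv2.INTER_CUBIC))"
```

```text
[0.62376522 0.01521255 0.15791446] [-0.37082457  0.63365856 -0.85886121] [-0.08837026 -0.31263044 -0.05463013]
```

View pics/s10.png

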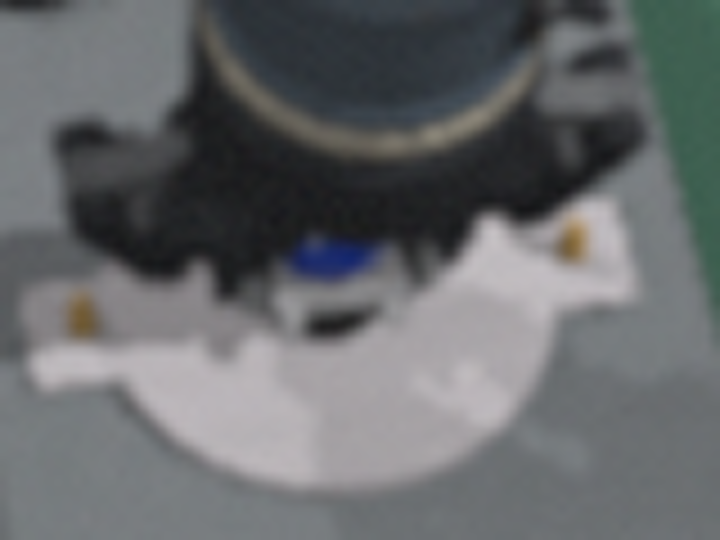

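>>> send_rows([
  {"dx": -0.15,"dy": 0.5,"dz": 0,"rx": 0,"ry": 0,"rz": 0,"fingers": 30},
  {"dx": -0.3,"dy": 1.0,"dz": 0,"rx": 0,"ry": 0,"rz": 0,"fingers": 30},
  {"dx": -0.3,"dy": 1.0,"dz": 0,"rx": 0,"ry": 0,"rz": 0,"fingers": 30},
])

```text
t: 8.15
tcp_pos: [0.6239, 0.0152, 0.1575]
tcp_rot: [[-0.952, -0.26, -0.163], [0.157, 0.044, -0.987], [0.263, -0.965, -0.001]]
ft_force: [-0.7, 0.9, 4.8]
grip_width: 0.0344
```

>>> send_rows([
  {"dx": -0.15,"dy": 0.5,"dz": 0,"rx": 0,"ry": 0,"rz": 0,"fingers": 30},
  {"dx": -0.25,"dy": 0.8,"dz": 0,"rx": 0,"ry": 0,"rz": 0,"fingers": 30},
  {"dx": -0.25,"dy": 0.8,"dz": 0,"rx": 0,"ry": 0,"rz": 0,"fingers": 30},
])

```text
t: 8.45
tcp_pos: [0.6239, 0.0152, 0.1575]
tcp_rot: [[-0.952, -0.26, -0.163], [0.157, 0.044, -0.987], [0.264, -0.965, -0.001]]
ft_force: [-2.0, 0.7, 8.3]
grip_width: 0.0345
```

>>> send_rows([
  {"dx": 0.2,"dy": -0.7,"dz": 0,"rx": 0,"ry": 0,"rz": 0,"fingers": 42},
  {"dx": 0.2,"dy": -0.7,"dz": 0,"rx": 0,"ry": 0,"rz": 0,"fingers": 46},
  {"dx": 0.2,"dy": -0.7,"dz": 0,"rx": 0,"ry": 0,"rz": 0,"fingers": 50},
  {"dx": 0.2,"dy": -0.7,"dz": 0,"rx": 0,"ry": 0,"rz": 0,"fingers": 58},
  {"dx": 0.2,"dy": -0.7,"dz": 0,"rx": 0,"ry": 0,"rz": 0,"fingers": 58},
])

```text
t: 8.95
tcp_pos: [0.6238, 0.0152, 0.1564]
tcp_rot: [[-0.952, -0.26, -0.163], [0.157, 0.043, -0.987], [0.264, -0.965, -0.0]]
ft_force: [0.1, 0.1, -0.2]
grip_width: 0.0495
```

```bash
python3 -c "
from h import *
wr('w11')
t=cv2.imread('pics/w11.png')
cv2.imwrite('pics/w11c.png',cv2.resize(t[120:340,150:420],None,fx=2.9,fy=2.7,interpolation=cv2.INTER_CUBIC))
"
```

```text
8.95 [0.6238 0.0152 0.1564] [[-0.952, -0.26, -0.163], [0.157, 0.043, -0.987], [0.264, -0.965, -0.0]] 0.0495 [ 0.12  0.11 -0.18]
```

View pics/w11c.png

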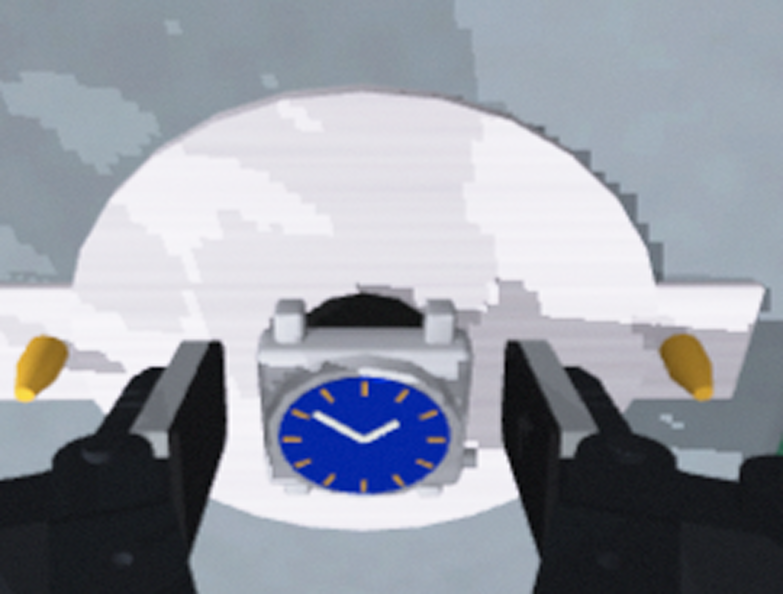

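>>> send_rows([
  {"dx": 0,"dy": -8,"dz": 0,"rx": 0,"ry": 0,"rz": 0,"fingers": 58},
  {"dx": 0,"dy": -25,"dz": 0,"rx": 0,"ry": 0,"rz": 0,"fingers": 58},
  {"dx": 0,"dy": -55,"dz": 0,"rx": 0,"ry": 0,"rz": 0,"fingers": 58},
  {"dx": 0,"dy": -90,"dz": 0,"rx": 0,"ry": 0,"rz": 0.05,"fingers": 58},
  {"dx": 0,"dy": -120,"dz": 0,"rx": 0,"ry": 0,"rz": 0.15,"fingers": 100},
  {"dx": 0,"dy": -120,"dz": 0,"rx": 0,"ry": 0,"rz": 0.15,"fingers": 100},
  {"dx": 0,"dy": -120,"dz": 0,"rx": 0,"ry": 0,"rz": 0.15,"fingers": 100},
])

```text
t: 9.7
tcp_pos: [0.6551, 0.01, 0.2739]
tcp_rot: [[-0.98, -0.113, -0.163], [0.162, 0.02, -0.987], [0.115, -0.993, -0.001]]
ft_force: [0.2, -0.5, -0.5]
grip_width: 0.0852
```

```bash
python3 -c "
from h import *
wr('w12')
t=cv2.imread('pics/w12.png')
cv2.imwrite('pics/w12c.png',cv2.resize(t[120:340,150:420],None,fx=2.9,fy=2.7,interpolation=cv2.INTER_CUBIC))
"
```

```text
9.7 [0.6551 0.01   0.2739] [[-0.98, -0.113, -0.163], [0.162, 0.02, -0.987], [0.115, -0.993, -0.001]] 0.0852 [ 0.25 -0.49 -0.47]
```

View pics/w12c.png

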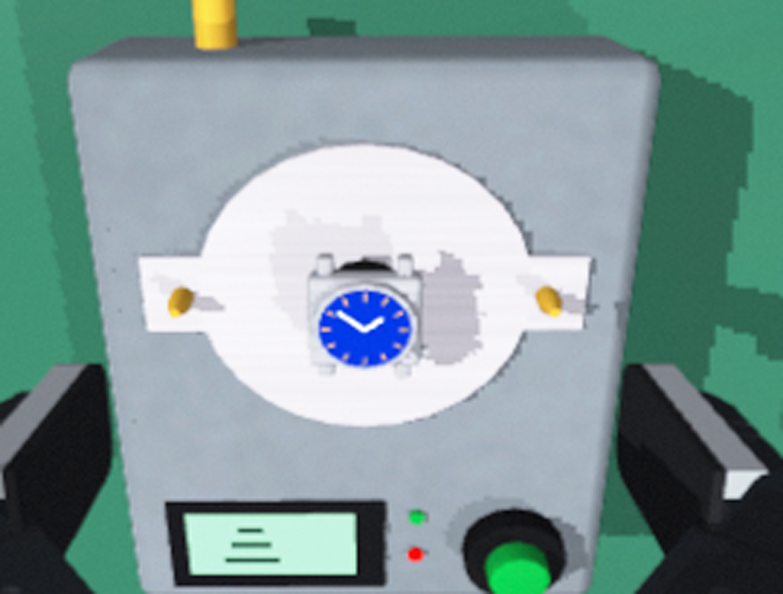

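Run:
```python
from h import *
m,s=pickle.load(open('w12.pkl','rb'))
px=lambda u,v:(150+u/2.9,120+v/2.7)
print('dial',onz(m,px(365,328),.0995))
a=onz(m,px(175,312),.088);b=onz(m,px(556,311),.088);print(a,b,(a+b)/2,np.linalg.norm(a-b),np.arctan2(-(a-b)[0],(a-b)[1]))
T=bot.camera_model("top");x,e=tri((T,(298.75,256.5)),(m,px(518,568)),(bot.camera_model("scene"),(258.4,185.6)));print('btn',x,e)
# hood view pose: fin along hood x yaw .205
for fl in(False,True):
    R=tool(.205,0,fl);go([.479,.328,.27],R)
```

```text
dial [0.60222358 0.0181757  0.0995    ]
[0.61233748 0.07913584 0.088     ] [ 0.59253338 -0.0431302   0.088     ] [0.60243543 0.01800282 0.088     ] 0.12385953582763176 -0.16058081517756861
btn [ 0.47621498 -0.01868244  0.08654698] [np.float64(0.7), np.float64(1.2), np.float64(1.7)]
d [ 223.1   29.1 -285. ] r [ 0.0225 -0.3679  0.1159] rows>= 8.0
d [ 223.1   29.1 -285. ] r [-0.1625  2.7689  0.0316] rows>= 19.0
```

>>> send_rows([
  {"dx": 30,"dy": 4,"dz": -36,"rx": 0,"ry": -0.05,"rz": 0.015,"fingers": 100},
  {"dx": 60,"dy": 8,"dz": -72,"rx": 0,"ry": -0.1,"rz": 0.03,"fingers": 100},
  {"dx": 90,"dy": 12,"dz": -108,"rx": 0.01,"ry": -0.15,"rz": 0.045,"fingers": 100},
  {"dx": 120,"dy": 16,"dz": -145,"rx": 0.01,"ry": -0.2,"rz": 0.06,"fingers": 100},
  {"dx": 150,"dy": 20,"dz": -182,"rx": 0.015,"ry": -0.25,"rz": 0.08,"fingers": 100},
  {"dx": 180,"dy": 24,"dz": -220,"rx": 0.02,"ry": -0.3,"rz": 0.1,"fingers": 100},
  {"dx": 205,"dy": 28,"dz": -255,"rx": 0.02,"ry": -0.34,"rz": 0.11,"fingers": 100},
  {"dx": 223,"dy": 29,"dz": -285,"rx": 0.0225,"ry": -0.3679,"rz": 0.1159,"fingers": 100},
  {"dx": 223,"dy": 29,"dz": -285,"rx": 0.0225,"ry": -0.3679,"rz": 0.1159,"fingers": 100},
  {"dx": 223,"dy": 29,"dz": -285,"rx": 0.0225,"ry": -0.3679,"rz": 0.1159,"fingers": 100},
  {"dx": 223,"dy": 29,"dz": -285,"rx": 0.0225,"ry": -0.3679,"rz": 0.1159,"fingers": 100},
])

```text
t: 10.85
tcp_pos: [0.48, 0.3263, 0.2689]
tcp_rot: [[-0.98, -0.0, 0.201], [-0.201, -0.003, -0.98], [0.001, -1.0, 0.002]]
ft_force: [1.3, 0.1, 0.3]
grip_width: 0.085
```

```bash
python3 -c "
from h import *
wr('w13')
"
```

```text
10.85 [0.48   0.3263 0.2689] [[-0.98, -0.0, 0.201], [-0.201, -0.003, -0.98], [0.001, -1.0, 0.002]] 0.085 [1.32 0.07 0.34]
```

View pics/w13.png

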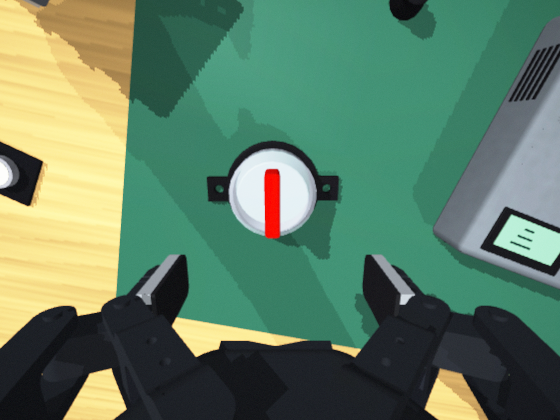

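```bash
python3 -c "
import cv2
t=cv2.imread('pics/w13.png')
cv2.imwrite('pics/w13c.png',cv2.resize(t[135:245,200:345],None,fx=5.4,fy=5.4,interpolation=cv2.INTER_CUBIC))"
```

```text
(no output)
```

View pics/w13c.png

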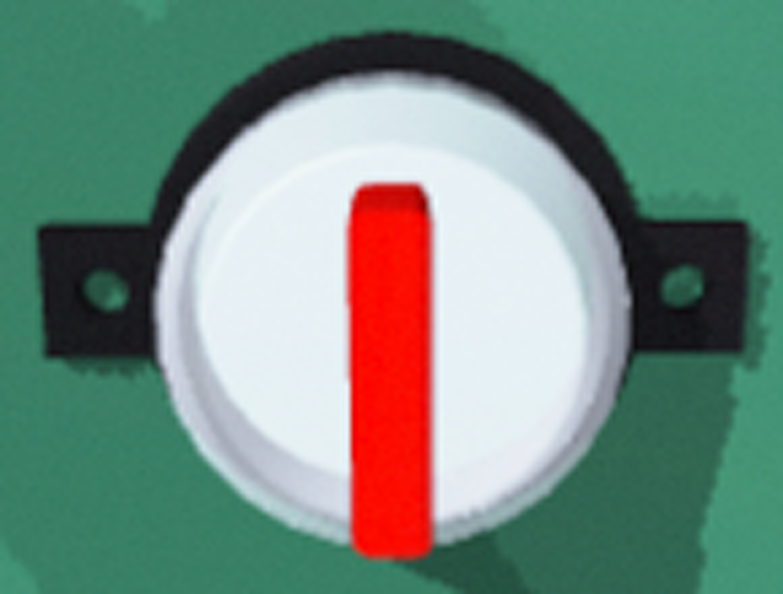

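Run:
```python
from h import *
m,s=pickle.load(open('w13.pkl','rb'))
px=lambda u,v:(200+u/5.4,135+v/5.4)
f1=onz(m,px(390.5,208),.088);f2=onz(m,px(392.5,557),.088);print(f1,f2,(f1+f2)/2,np.linalg.norm(f1-f2))
d=f1-f2;print('fin yaw',np.arctan2(d[1],d[0]))
a=onz(m,px(105,290),.008);b=onz(m,px(682,287),.008);print(a,b,(a+b)/2,np.linalg.norm(a-b),np.arctan2(-(a-b)[0],(a-b)[1]))
c=(f1+f2)/2;c[2]=.133
go(c,tool(.203,0))
print(bot.observe()['tcp_pos'])
```

```text
[0.5074317  0.33381967 0.088     ] [0.44954709 0.32179845 0.088     ] [0.47848939 0.32780906 0.088     ] 0.059119697002365336
fin yaw 0.20476499245172305
[0.46575683 0.38764401 0.008     ] [0.49081549 0.26793537 0.008     ] [0.47828616 0.32778969 0.008     ] 0.12230328855165742 0.20635082060905008
d [  1.3 136.1  -2.4] r [-0.0022 -0.0011  0.0003] rows>= 3.0
[0.48026586 0.32604327 0.26915339]
```

Run:
```python
from h import *
for z in(.16,.131):go([.4784,.3278,z],tool(.2055,0))
```

```text
d [  1.4 109.1  -2.3] r [-0.0022 -0.0036  0.0003] rows>= 3.0
d [  1.4 138.1  -2.4] r [-0.0022 -0.0036  0.0003] rows>= 3.0
```

>>> send_rows([
  {"dx": 1.4,"dy": 35,"dz": -2.3,"rx": -0.0022,"ry": -0.0036,"rz": 0.0003,"fingers": 100},
  {"dx": 1.4,"dy": 70,"dz": -2.3,"rx": -0.0022,"ry": -0.0036,"rz": 0.0003,"fingers": 100},
  {"dx": 1.4,"dy": 100,"dz": -2.4,"rx": -0.0022,"ry": -0.0036,"rz": 0.0003,"fingers": 80},
  {"dx": 1.4,"dy": 125,"dz": -2.4,"rx": -0.0022,"ry": -0.0036,"rz": 0.0003,"fingers": 60},
  {"dx": 1.4,"dy": 137,"dz": -2.4,"rx": -0.0022,"ry": -0.0036,"rz": 0.0003,"fingers": 50},
  {"dx": 1.4,"dy": 138,"dz": -2.4,"rx": -0.0022,"ry": -0.0036,"rz": 0.0003,"fingers": 40},
  {"dx": 1.4,"dy": 138,"dz": -2.4,"rx": -0.0022,"ry": -0.0036,"rz": 0.0003,"fingers": 40},
  {"dx": 1.4,"dy": 138,"dz": -2.4,"rx": -0.0022,"ry": -0.0036,"rz": 0.0003,"fingers": 40},
])

```text
t: 11.7
tcp_pos: [0.4788, 0.33, 0.1332]
tcp_rot: [[-0.978, 0.003, 0.206], [-0.206, 0.003, -0.978], [-0.004, -1.0, -0.003]]
ft_force: [0.3, -1.0, 0.6]
grip_width: 0.0343
```

```bash
python3 -c "
from h import *
wr('w14')
go([.4784,.3278,.131],tool(.2055,0))
t=cv2.imread('pics/w14.png')
cv2.imwrite('pics/w14c.png',cv2.resize(t[120:370,130:430],None,fx=2.4,fy=2.4,interpolation=cv2.INTER_CUBIC))
"
```

```text
11.7 [0.4788 0.33   0.1332] [[-0.978, 0.003, 0.206], [-0.206, 0.003, -0.978], [-0.004, -1.0, -0.003]] 0.0343 [ 0.31 -0.97  0.6 ]
d [0.7 2.2 2.2] r [ 0.0028  0.0026 -0.0034] rows>= 1.0
```

View pics/w14c.png

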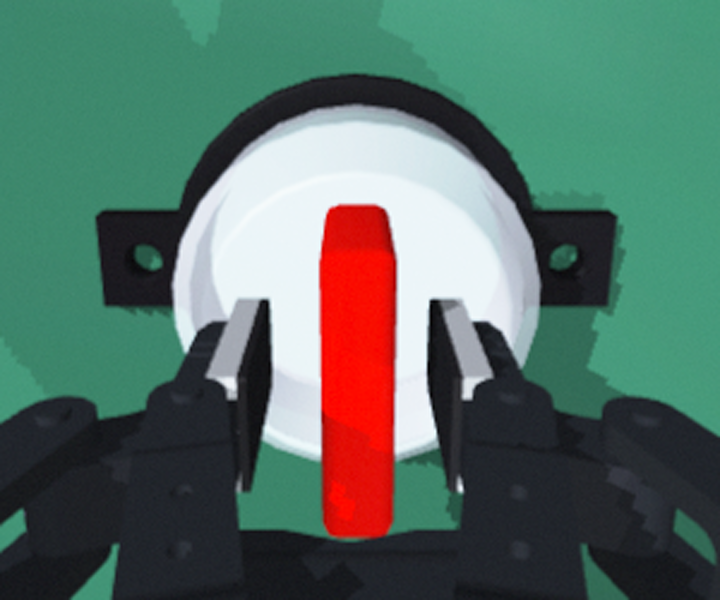

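>>> send_rows([
  {"dx": 0.7,"dy": 2.2,"dz": 2.2,"rx": 0.0028,"ry": 0.0026,"rz": -0.0034,"fingers": 40},
  {"dx": 0.7,"dy": 2.2,"dz": 2.2,"rx": 0.0028,"ry": 0.0026,"rz": -0.0034,"fingers": 40},
  {"dx": 0.7,"dy": 2.2,"dz": 2.2,"rx": 0.0028,"ry": 0.0026,"rz": -0.0034,"fingers": 25},
  {"dx": 0.7,"dy": 2.2,"dz": 2.2,"rx": 0.0028,"ry": 0.0026,"rz": -0.0034,"fingers": 18},
  {"dx": 0.7,"dy": 2.2,"dz": 2.2,"rx": 0.0028,"ry": 0.0026,"rz": -0.0034,"fingers": 5},
  {"dx": 0.7,"dy": 2.2,"dz": 2.2,"rx": 0.0028,"ry": 0.0026,"rz": -0.0034,"fingers": 5},
  {"dx": 0.7,"dy": 2.2,"dz": 2.2,"rx": 0.0028,"ry": 0.0026,"rz": -0.0034,"fingers": 5},
  {"dx": 0.7,"dy": 2.2,"dz": 2.2,"rx": 0.0028,"ry": 0.0026,"rz": -0.0034,"fingers": 5},
], squeeze=60)

```text
t: 12.55
tcp_pos: [0.4777, 0.3278, 0.1299]
tcp_rot: [[-0.979, -0.002, 0.205], [-0.205, -0.001, -0.979], [0.002, -1.0, 0.001]]
ft_force: [-2.0, 1.5, 5.0]
grip_width: 0.0132
```

```bash
python3 -c "
from h import *
wr('w15')
t=cv2.imread('pics/w15.png')
cv2.imwrite('pics/w15c.png',cv2.resize(t[120:370,130:430],None,fx=2.4,fy=2.4,interpolation=cv2.INTER_CUBIC))
"
```

```text
12.55 [0.4777 0.3278 0.1299] [[-0.979, -0.002, 0.205], [-0.205, -0.001, -0.979], [0.002, -1.0, 0.001]] 0.0132 [-1.97  1.54  4.98]
```

View pics/w15c.png

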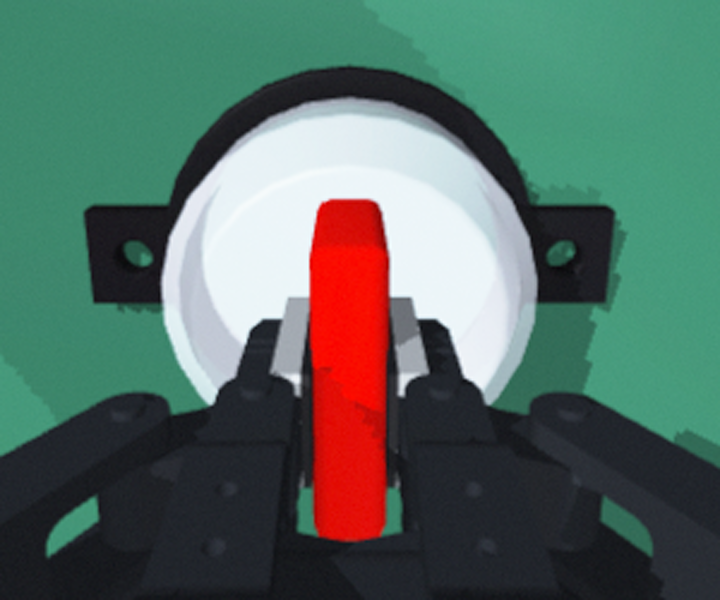

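Run:
```python
from h import *
m,s=pickle.load(open('w15.pkl','rb'));R=np.array(s['tcp_rot']);P=np.array(s['tcp_pos'])
px=lambda u,v:(130+u/2.4,120+v/2.4)
a=onz(m,px(139,254),.007);b=onz(m,px(562,252),.007);c=(a+b)/2
print(a,b,c,np.linalg.norm(a-b),np.arctan2(-(a-b)[0],(a-b)[1]),'in tool',R.T@(c-P))
# grip based on centre estimate
c2=np.array([.4784,.3278,0]);print('tool from est',R.T@(c2-P))
```

```text
[0.46642752 0.38692935 0.007     ] [0.4917645  0.26788343 0.007     ] [0.47909601 0.32740639 0.007     ] 0.12171234312141246 0.2097046767821335 in tool [-0.00154594  0.12293763  0.00062918]
tool from est [-9.58627765e-04  1.29938425e-01  9.68798733e-05]
```

>>> send_rows([
  {"dx": 0,"dy": -5,"dz": 0,"rx": 0,"ry": 0,"rz": 0,"fingers": 5},
  {"dx": 0,"dy": -15,"dz": 0,"rx": 0,"ry": 0,"rz": 0,"fingers": 5},
  {"dx": 0,"dy": -35,"dz": 0,"rx": 0,"ry": 0,"rz": 0,"fingers": 5},
  {"dx": 0,"dy": -65,"dz": 0,"rx": 0,"ry": 0,"rz": 0,"fingers": 5},
  {"dx": 0,"dy": -95,"dz": 0,"rx": 0,"ry": 0,"rz": 0,"fingers": 5},
  {"dx": 0,"dy": -125,"dz": 0,"rx": 0,"ry": 0,"rz": 0,"fingers": 5},
  {"dx": 0,"dy": -150,"dz": 0,"rx": 0,"ry": 0,"rz": 0,"fingers": 5},
  {"dx": 0,"dy": -160,"dz": 0,"rx": 0,"ry": 0,"rz": 0,"fingers": 5},
  {"dx": 0,"dy": -160,"dz": 0,"rx": 0,"ry": 0,"rz": 0,"fingers": 5},
])

```text
t: 13.5
tcp_pos: [0.4782, 0.3277, 0.2906]
tcp_rot: [[-0.979, -0.0, 0.204], [-0.204, -0.0, -0.979], [0.0, -1.0, 0.0]]
ft_force: [1.0, 0.2, -3.5]
grip_width: 0.0132
```

Run:
```python
from h import *
wr('w16')
R=tool(-.162,0);o=R@np.array([-.0012,0,.0003])
go(np.array([.6022,.0184,.29])-o,R)
```

```text
13.5 [0.4782 0.3277 0.2906] [[-0.979, -0.0, 0.204], [-0.204, -0.0, -0.979], [0.0, -1.0, 0.0]] 0.0132 [ 1.03  0.21 -3.53]
d [-57.9  -0.6 327.3] r [-0.0021  0.3676  0.0027] rows>= 7.0
```

View pics/w16.png

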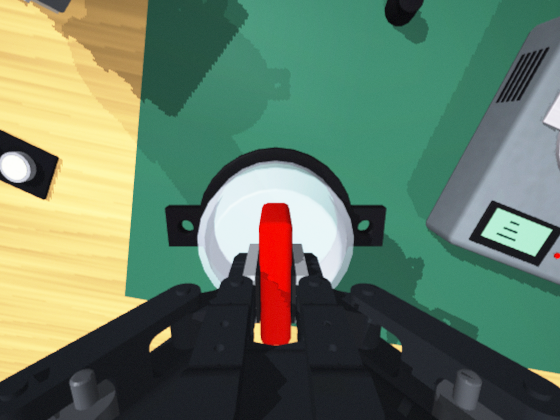

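Hood held level. Carry it across smoothly.

>>> send_rows([
  {"dx": -3,"dy": 0,"dz": 15,"rx": 0,"ry": 0.02,"rz": 0,"fingers": 5},
  {"dx": -9,"dy": 0,"dz": 50,"rx": 0,"ry": 0.055,"rz": 0,"fingers": 5},
  {"dx": -16,"dy": 0,"dz": 90,"rx": 0,"ry": 0.1,"rz": 0,"fingers": 5},
  {"dx": -23,"dy": 0,"dz": 130,"rx": 0,"ry": 0.145,"rz": 0,"fingers": 5},
  {"dx": -30,"dy": 0,"dz": 170,"rx": 0,"ry": 0.19,"rz": 0,"fingers": 5},
  {"dx": -37,"dy": 0,"dz": 210,"rx": 0,"ry": 0.235,"rz": 0,"fingers": 5},
  {"dx": -44,"dy": 0,"dz": 250,"rx": 0,"ry": 0.28,"rz": 0,"fingers": 5},
  {"dx": -51,"dy": 0,"dz": 285,"rx": 0,"ry": 0.32,"rz": 0,"fingers": 5},
  {"dx": -55,"dy": 0,"dz": 312,"rx": 0,"ry": 0.35,"rz": 0,"fingers": 5},
  {"dx": -57.9,"dy": -0.6,"dz": 327.3,"rx": -0.0021,"ry": 0.3676,"rz": 0.0027,"fingers": 5},
  {"dx": -57.9,"dy": -0.6,"dz": 327.3,"rx": -0.0021,"ry": 0.3676,"rz": 0.0027,"fingers": 5},
  {"dx": -57.9,"dy": -0.6,"dz": 327.3,"rx": -0.0021,"ry": 0.3676,"rz": 0.0027,"fingers": 5},
])

```text
t: 14.75
tcp_pos: [0.6009, 0.0199, 0.2895]
tcp_rot: [[-0.987, -0.002, -0.161], [0.161, 0.001, -0.987], [0.002, -1.0, -0.001]]
ft_force: [0.4, 1.0, -3.9]
grip_width: 0.013
```

>>> send_rows([
  {"dx": 0,"dy": 0,"dz": 0,"rx": 0,"ry": 0,"rz": 0,"fingers": 5},
  {"dx": 0,"dy": 0,"dz": 0,"rx": 0,"ry": 0,"rz": 0,"fingers": 5},
])

```text
t: 14.95
tcp_pos: [0.6011, 0.0211, 0.2902]
tcp_rot: [[-0.987, -0.0, -0.158], [0.158, 0.001, -0.987], [0.0, -1.0, -0.001]]
ft_force: [-0.1, 0.6, -4.6]
grip_width: 0.0132
```

Run:
```python
from h import *
wr('w17')
R=tool(-.162,0);o=R@np.array([-.0012,0,.0003])
go(np.array([.6022,.0184,.25])-o,R)
```

```text
14.95 [0.6011 0.0211 0.2902] [[-0.987, -0.0, -0.158], [0.158, 0.001, -0.987], [0.0, -1.0, -0.001]] 0.0132 [-0.09  0.65 -4.62]
d [-0.1 40.3  1.9] r [0.0011 0.0027 0.    ] rows>= 1.0
```

View pics/w17.png

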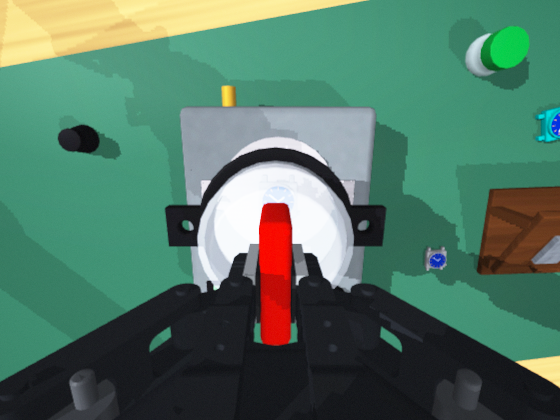

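>>> send_rows([
  {"dx": 0,"dy": 10,"dz": 1,"rx": 0.001,"ry": 0.0027,"rz": 0,"fingers": 5},
  {"dx": -0.1,"dy": 25,"dz": 1.9,"rx": 0.0011,"ry": 0.0027,"rz": 0,"fingers": 5},
  {"dx": -0.1,"dy": 40,"dz": 1.9,"rx": 0.0011,"ry": 0.0027,"rz": 0,"fingers": 5},
  {"dx": -0.1,"dy": 52,"dz": 1.9,"rx": 0.0011,"ry": 0.0027,"rz": 0,"fingers": 5},
  {"dx": -0.1,"dy": 60,"dz": 1.9,"rx": 0.0011,"ry": 0.0027,"rz": 0,"fingers": 5},
  {"dx": -0.1,"dy": 60,"dz": 1.9,"rx": 0.0011,"ry": 0.0027,"rz": 0,"fingers": 5},
  {"dx": -0.1,"dy": 60,"dz": 1.9,"rx": 0.0011,"ry": 0.0027,"rz": 0,"fingers": 5},
])

```text
t: 15.7
tcp_pos: [0.6016, 0.0173, 0.2304]
tcp_rot: [[-0.986, 0.001, -0.164], [0.164, -0.001, -0.986], [-0.001, -1.0, 0.001]]
ft_force: [-0.9, -0.0, -3.5]
grip_width: 0.0132
```

Run:
```python
from h import *
wr('w18')
R=tool(-.162,0);o=R@np.array([-.0012,0,.0003])
go(np.array([.6022,.0184,.215])-o,R)
t=cv2.imread('pics/w18.png')
cv2.imwrite('pics/w18c.png',cv2.resize(t[180:270,150:400],None,fx=3.2,fy=3.2,interpolation=cv2.INTER_CUBIC))
for n in('scene','top'):
    s=bot.camera(n);cv2.imwrite(f'pics/{n}18.png',cv2.resize(s[165:285,235:345] if n=='scene' else s[150:240,230:340],None,fx=5,fy=5,interpolation=cv2.INTER_CUBIC))
```

```text
15.7 [0.6016 0.0173 0.2304] [[-0.986, 0.001, -0.164], [0.164, -0.001, -0.986], [-0.001, -1.0, 0.001]] 0.0132 [-0.94 -0.01 -3.46]
d [ 1.  15.9 -1.6] r [-0.0004 -0.0027 -0.0016] rows>= 1.0
```

View pics/w18c.png

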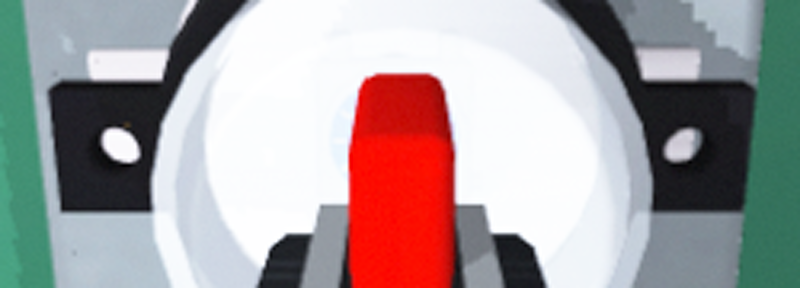

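View pics/scene18.png

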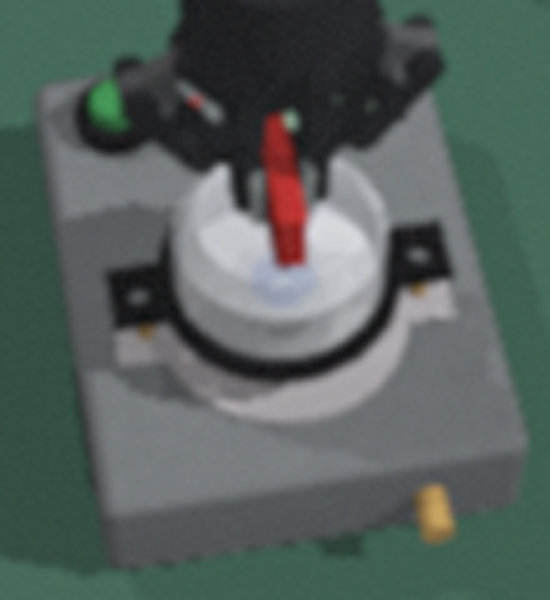

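View pics/top18.png

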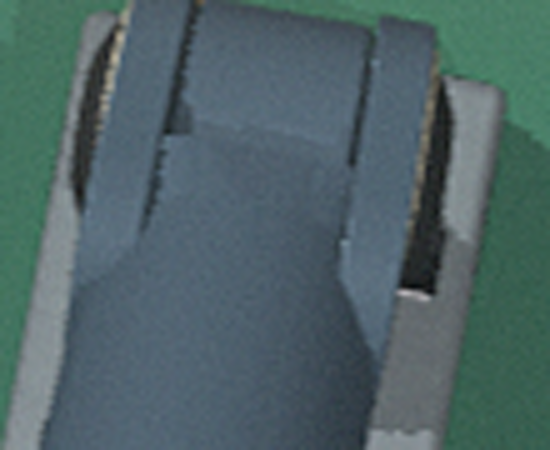

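Run:
```python
from h import *
m,s=pickle.load(open('w18.pkl','rb'));R=np.array(s['tcp_rot']);P=np.array(s['tcp_pos'])
px=lambda u,v:(150+u/3.2,180+v/3.2)
u0=P[2]-.1299
a=onz(m,px(121,145),u0+.007);b=onz(m,px(683,146),u0+.007);c=(a+b)/2
print(u0,a,b,c,np.linalg.norm(a-b),np.arctan2(-(a-b)[0],(a-b)[1]),'tool',R.T@(c-P))
for q in((.6121,.0793,.088),(.5923,-.0424,.088)):
    p=proj(m,q);print('peg at crop',(p[0]-150)*3.2,(p[1]-180)*3.2)
s=bot.observe();print(s['tcp_pos'])
```

```text
0.10054237665973992 [0.61325033 0.07613456 0.10754238] [ 0.59300824 -0.04342164  0.10754238] [0.60312928 0.01635646 0.10754238] 0.12125768425444745 -0.16771971899699914 tool [-0.00159316  0.12290167  0.00055538]
peg at crop 132.72369100489223 124.78349413544302
peg at crop 654.9429885295118 122.52380205707651
[0.60179668 0.01725268 0.23119281]
```

Run:
```python
from h import *
R=tool(-.162,0);o=R@np.array([-.0007,0,.0004])
for z in(.231,.2145,.2045):go(np.array([.6023,.0183,z])-o,R)
```

```text
d [ 0.4  0.2 -1.5] r [-0.0001 -0.0026 -0.002 ] rows>= 1.0
d [ 0.4 16.7 -1.5] r [-0.0001 -0.0026 -0.002 ] rows>= 1.0
d [ 0.4 26.7 -1.5] r [-0.0001 -0.0026 -0.002 ] rows>= 1.0
```

>>> send_rows([
  {"dx": 0.4,"dy": 0,"dz": -1.5,"rx": 0,"ry": -0.0026,"rz": -0.002,"fingers": 5},
  {"dx": 0.4,"dy": 3,"dz": -1.5,"rx": 0,"ry": -0.0026,"rz": -0.002,"fingers": 5},
  {"dx": 0.4,"dy": 7,"dz": -1.5,"rx": 0,"ry": -0.0026,"rz": -0.002,"fingers": 5},
  {"dx": 0.4,"dy": 10,"dz": -1.5,"rx": 0,"ry": -0.0026,"rz": -0.002,"fingers": 5},
  {"dx": 0.4,"dy": 10,"dz": -1.5,"rx": 0,"ry": -0.0026,"rz": -0.002,"fingers": 5},
  {"dx": 0.4,"dy": 10,"dz": -1.5,"rx": 0,"ry": -0.0026,"rz": -0.002,"fingers": 5},
])

```text
t: 16.45
tcp_pos: [0.6011, 0.0188, 0.2203]
tcp_rot: [[-0.987, -0.002, -0.161], [0.161, -0.0, -0.987], [0.002, -1.0, 0.001]]
ft_force: [0.4, 0.2, -4.0]
grip_width: 0.0131
```

Run:
```python
from h import *
wr('w19')
R=tool(-.162,0);o=R@np.array([-.0007,0,.0004])
for z in(.2145,.2045):go(np.array([.6023,.0183,z])-o,R)
t=cv2.imread('pics/w19.png')
cv2.imwrite('pics/w19c.png',cv2.resize(t[180:270,150:400],None,fx=3.2,fy=3.2,interpolation=cv2.INTER_CUBIC))
```

```text
16.45 [0.6011 0.0188 0.2203] [[-0.987, -0.002, -0.161], [0.161, -0.0, -0.987], [0.002, -1.0, 0.001]] 0.0131 [ 0.39  0.25 -3.97]
d [-0.5  5.9 -0.1] r [-0.0007  0.      0.0015] rows>= 1.0
d [-0.5 15.9 -0.1] r [-0.0007  0.      0.0015] rows>= 1.0
```

View pics/w19c.png

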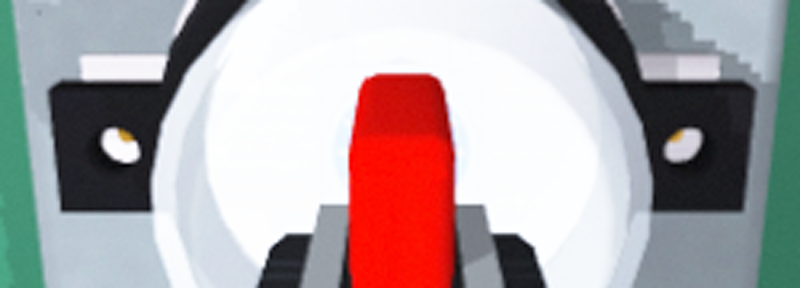

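>>> send_rows([
  {"dx": -0.6,"dy": 1.5,"dz": 0.2,"rx": 0,"ry": 0,"rz": 0.0015,"fingers": 5},
  {"dx": -0.6,"dy": 3,"dz": 0.2,"rx": 0,"ry": 0,"rz": 0.0015,"fingers": 5},
  {"dx": -0.6,"dy": 4.5,"dz": 0.2,"rx": 0,"ry": 0,"rz": 0.0015,"fingers": 5},
  {"dx": -0.6,"dy": 6,"dz": 0.2,"rx": 0,"ry": 0,"rz": 0.0015,"fingers": 5},
  {"dx": -0.6,"dy": 6,"dz": 0.2,"rx": 0,"ry": 0,"rz": 0.0015,"fingers": 5},
  {"dx": -0.6,"dy": 6,"dz": 0.2,"rx": 0,"ry": 0,"rz": 0.0015,"fingers": 5},
])

```text
t: 17.1
tcp_pos: [0.6017, 0.0186, 0.2144]
tcp_rot: [[-0.987, -0.0, -0.161], [0.161, -0.001, -0.987], [0.0, -1.0, 0.001]]
ft_force: [0.2, -0.0, -4.3]
grip_width: 0.0134
```

Run:
```python
from h import *
wr('w20')
R=tool(-.162,0);o=R@np.array([-.0007,0,.0004])
for z in(.2145,.2045):go(np.array([.6023,.0183,z])-o,R)
t=cv2.imread('pics/w20.png')
cv2.imwrite('pics/w20c.png',cv2.resize(t[180:270,150:400],None,fx=3.2,fy=3.2,interpolation=cv2.INTER_CUBIC))
```

```text
17.1 [0.6017 0.0186 0.2144] [[-0.987, -0.0, -0.161], [0.161, -0.001, -0.987], [0.0, -1.0, 0.001]] 0.0134 [ 0.24 -0.05 -4.26]
d [ 0.1  0.  -0.2] r [-0.0005  0.0001 -0.0002] rows>= 1.0
d [ 0.1 10.  -0.2] r [-0.0005  0.0001 -0.0002] rows>= 1.0
```

View pics/w20c.png

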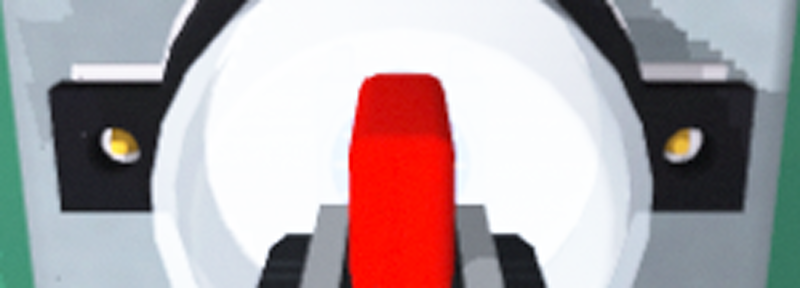

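>>> send_rows([
  {"dx": 0,"dy": 1.5,"dz": 0,"rx": 0,"ry": 0,"rz": 0,"fingers": 5},
  {"dx": 0,"dy": 3,"dz": 0,"rx": 0,"ry": 0,"rz": 0,"fingers": 5},
  {"dx": 0,"dy": 4.5,"dz": 0,"rx": 0,"ry": 0,"rz": 0,"fingers": 5},
  {"dx": 0,"dy": 6,"dz": 0,"rx": 0,"ry": 0,"rz": 0,"fingers": 5},
  {"dx": 0,"dy": 7.5,"dz": 0,"rx": 0,"ry": 0,"rz": 0,"fingers": 5},
  {"dx": 0,"dy": 8.5,"dz": 0,"rx": 0,"ry": 0,"rz": 0,"fingers": 5},
  {"dx": 0,"dy": 8.5,"dz": 0,"rx": 0,"ry": 0,"rz": 0,"fingers": 5},
])

```text
t: 17.85
tcp_pos: [0.6016, 0.0186, 0.2057]
tcp_rot: [[-0.987, -0.0, -0.161], [0.161, -0.001, -0.987], [0.0, -1.0, 0.001]]
ft_force: [-0.3, -0.2, -3.2]
grip_width: 0.0133
```

Run:
```python
from h import *
wr('w21')
t=cv2.imread('pics/w21.png')
cv2.imwrite('pics/w21c.png',cv2.resize(t[180:270,150:400],None,fx=3.2,fy=3.2,interpolation=cv2.INTER_CUBIC))
```

```text
17.85 [0.6016 0.0186 0.2057] [[-0.987, -0.0, -0.161], [0.161, -0.001, -0.987], [0.0, -1.0, 0.001]] 0.0133 [-0.35 -0.19 -3.16]
```

View pics/w21c.png

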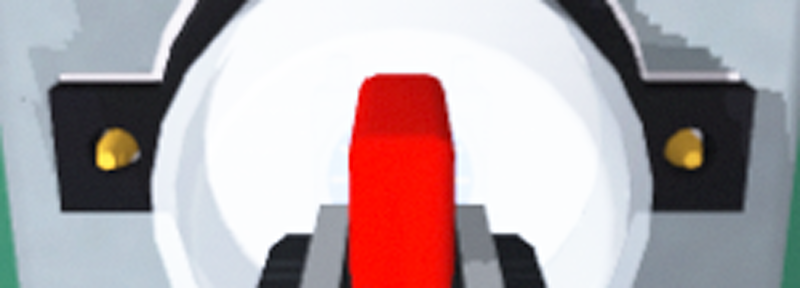

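Pegs are through both holes, no contact force yet. Last couple of mm.

>>> send_rows([
  {"dx": 0,"dy": 0.7,"dz": 0,"rx": 0,"ry": 0,"rz": 0,"fingers": 5},
  {"dx": 0,"dy": 1.4,"dz": 0,"rx": 0,"ry": 0,"rz": 0,"fingers": 5},
  {"dx": 0,"dy": 1.4,"dz": 0,"rx": 0,"ry": 0,"rz": 0,"fingers": 5},
])

```text
t: 18.2
tcp_pos: [0.6017, 0.0186, 0.2045]
tcp_rot: [[-0.987, -0.0, -0.161], [0.161, -0.001, -0.987], [0.0, -1.0, 0.001]]
ft_force: [-0.3, -1.3, -4.0]
grip_width: 0.0132
```

>>> send_rows([
  {"dx": 0,"dy": 0.5,"dz": 0,"rx": 0,"ry": 0,"rz": 0,"fingers": 5},
  {"dx": 0,"dy": 0.8,"dz": 0,"rx": 0,"ry": 0,"rz": 0,"fingers": 5},
  {"dx": 0,"dy": 0.8,"dz": 0,"rx": 0,"ry": 0,"rz": 0,"fingers": 5},
])

```text
t: 18.5
tcp_pos: [0.6018, 0.0185, 0.204]
tcp_rot: [[-0.987, 0.0, -0.161], [0.161, -0.0, -0.987], [-0.0, -1.0, 0.0]]
ft_force: [-0.5, 0.3, -2.4]
grip_width: 0.0131
```

>>> send_rows([
  {"dx": 0,"dy": 0.5,"dz": 0,"rx": 0,"ry": 0,"rz": 0,"fingers": 5},
  {"dx": 0,"dy": 1.0,"dz": 0,"rx": 0,"ry": 0,"rz": 0,"fingers": 5},
  {"dx": 0,"dy": 1.0,"dz": 0,"rx": 0,"ry": 0,"rz": 0,"fingers": 5},
])

```text
t: 18.8
tcp_pos: [0.6019, 0.0185, 0.204]
tcp_rot: [[-0.987, 0.0, -0.161], [0.161, 0.0, -0.987], [-0.0, -1.0, -0.0]]
ft_force: [-2.3, 0.2, 5.5]
grip_width: 0.0131
```

>>> send_rows([
  {"dx": 0,"dy": 0,"dz": 0,"rx": 0,"ry": 0,"rz": 0,"fingers": 18},
  {"dx": 0,"dy": 0,"dz": 0,"rx": 0,"ry": 0,"rz": 0,"fingers": 24},
  {"dx": 0,"dy": 0,"dz": 0,"rx": 0,"ry": 0,"rz": 0,"fingers": 40},
  {"dx": 0,"dy": 0,"dz": 0,"rx": 0,"ry": 0,"rz": 0,"fingers": 40},
  {"dx": 0,"dy": -10,"dz": 0,"rx": 0,"ry": 0,"rz": 0,"fingers": 45},
  {"dx": 0,"dy": -35,"dz": 0,"rx": 0,"ry": 0,"rz": 0,"fingers": 45},
  {"dx": 0,"dy": -70,"dz": 0,"rx": 0,"ry": 0,"rz": 0,"fingers": 45},
  {"dx": 0,"dy": -100,"dz": 0,"rx": 0,"ry": 0,"rz": 0,"fingers": 45},
  {"dx": 0,"dy": -100,"dz": 0,"rx": 0,"ry": 0,"rz": 0,"fingers": 20},
  {"dx": 0,"dy": -100,"dz": 0,"rx": 0,"ry": 0,"rz": 0,"fingers": 0},
])

```text
t: 19.8
tcp_pos: [0.6019, 0.0186, 0.3038]
tcp_rot: [[-0.987, 0.002, -0.161], [0.161, 0.0, -0.987], [-0.002, -1.0, -0.0]]
ft_force: [-0.3, -0.2, -0.6]
grip_width: 0.01
```

Run:
```python
from h import *
wr('w22')
t=cv2.imread('pics/w22.png')
cv2.imwrite('pics/w22c.png',cv2.resize(t[120:370,130:430],None,fx=2.4,fy=2.4,interpolation=cv2.INTER_CUBIC))
for z in(.2,.17):go([.4762,-.0187,z],tool(-.161,0))
```

```text
19.8 [0.6019 0.0186 0.3038] [[-0.987, 0.002, -0.161], [0.161, 0.0, -0.987], [-0.002, -1.0, -0.0]] 0.01 [-0.33 -0.19 -0.63]
d [117.4 102.7  57.1] r [-0.0004 -0.0008  0.0006] rows>= 4.0
d [117.4 132.7  57.1] r [-0.0004 -0.0008  0.0006] rows>= 4.0
```

View pics/w22c.png

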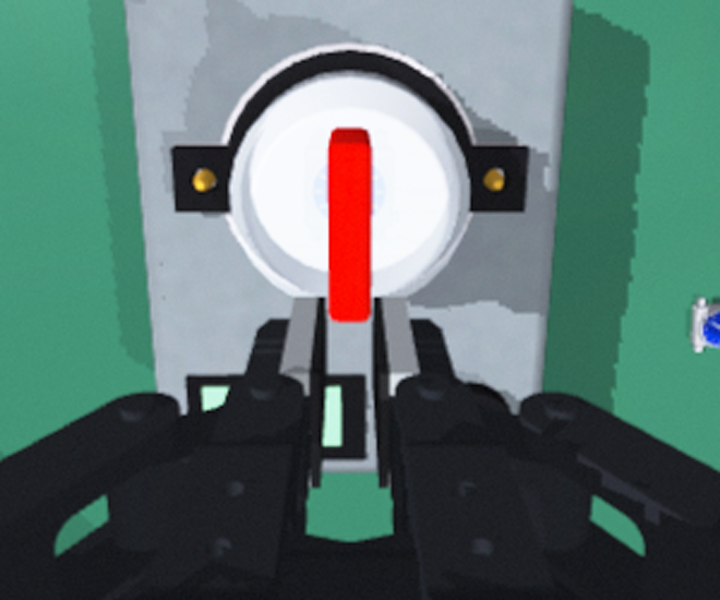

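>>> send_rows([
  {"dx": 30,"dy": 0,"dz": 15,"rx": 0,"ry": 0,"rz": 0,"fingers": 0},
  {"dx": 65,"dy": 0,"dz": 32,"rx": 0,"ry": 0,"rz": 0,"fingers": 0},
  {"dx": 100,"dy": 15,"dz": 48,"rx": 0,"ry": 0,"rz": 0,"fingers": 0},
  {"dx": 117.4,"dy": 45,"dz": 57.1,"rx": 0,"ry": 0,"rz": 0,"fingers": 0},
  {"dx": 117.4,"dy": 80,"dz": 57.1,"rx": 0,"ry": 0,"rz": 0,"fingers": 0},
  {"dx": 117.4,"dy": 105,"dz": 57.1,"rx": 0,"ry": 0,"rz": 0,"fingers": 0},
  {"dx": 117.4,"dy": 120,"dz": 57.1,"rx": 0,"ry": 0,"rz": 0,"fingers": 0},
  {"dx": 117.4,"dy": 120,"dz": 57.1,"rx": 0,"ry": 0,"rz": 0,"fingers": 0},
  {"dx": 117.4,"dy": 120,"dz": 57.1,"rx": 0,"ry": 0,"rz": 0,"fingers": 0},
])

```text
t: 20.75
tcp_pos: [0.4763, -0.019, 0.1824]
tcp_rot: [[-0.987, -0.002, -0.161], [0.161, -0.001, -0.987], [0.002, -1.0, 0.001]]
ft_force: [0.6, -0.0, 0.4]
grip_width: -0.0002
```

Run:
```python
from h import *
wr('w23')
t=cv2.imread('pics/w23.png')
cv2.imwrite('pics/w23c.png',cv2.resize(t[120:370,130:430],None,fx=2.4,fy=2.4,interpolation=cv2.INTER_CUBIC))
s=bot.camera('scene');cv2.imwrite('pics/s23.png',cv2.resize(s[150:270,230:340],None,fx=5,fy=5,interpolation=cv2.INTER_CUBIC))
for z in(.17,):go([.4762,-.0187,z],tool(-.161,0))
```

```text
20.75 [ 0.4763 -0.019   0.1824] [[-0.987, -0.002, -0.161], [0.161, -0.001, -0.987], [0.002, -1.0, 0.001]] -0.0002 [ 0.56 -0.02  0.38]
d [ 0.9 13.4 -0.1] r [-0.0003 -0.001  -0.0011] rows>= 1.0
```

View pics/w23c.png

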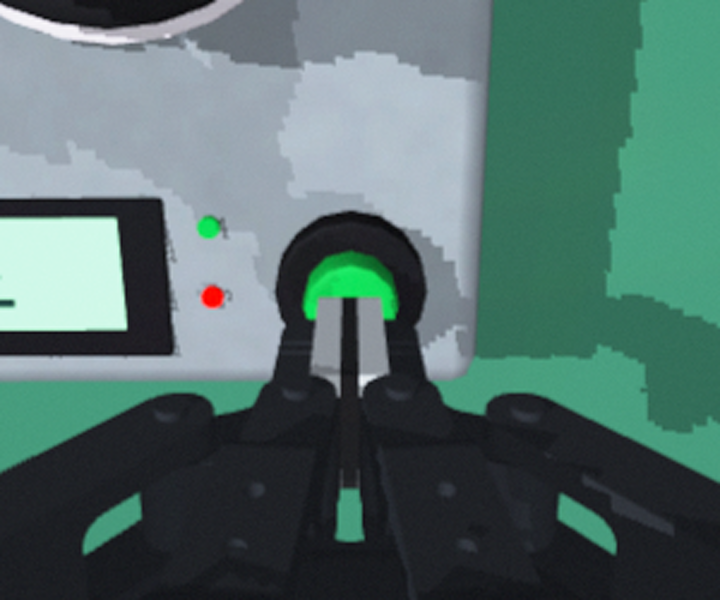

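View pics/s23.png

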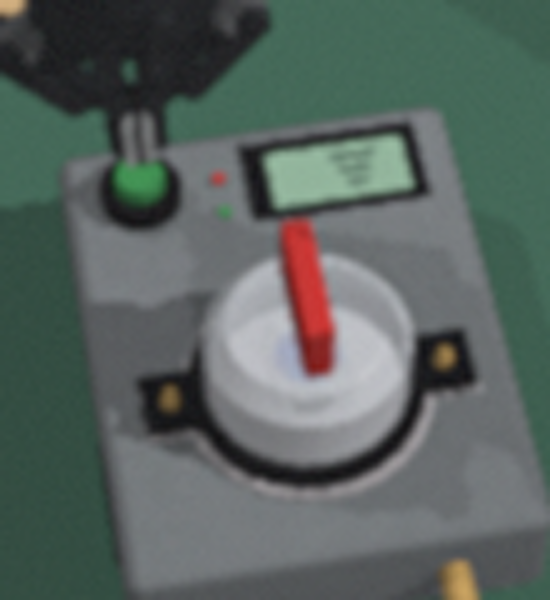

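>>> send_rows([
  {"dx": 0.9,"dy": 8,"dz": 0,"rx": 0,"ry": 0,"rz": 0,"fingers": 0},
  {"dx": 0.9,"dy": 16,"dz": 0,"rx": 0,"ry": 0,"rz": 0,"fingers": 0},
  {"dx": 0.9,"dy": 22,"dz": 0,"rx": 0,"ry": 0,"rz": 0,"fingers": 0},
  {"dx": 0.9,"dy": 25,"dz": 0,"rx": 0,"ry": 0,"rz": 0,"fingers": 0},
  {"dx": 0.9,"dy": 25,"dz": 0,"rx": 0,"ry": 0,"rz": 0,"fingers": 0},
])

```text
t: 21.35
tcp_pos: [0.4759, -0.0186, 0.1585]
tcp_rot: [[-0.987, -0.001, -0.161], [0.161, 0.001, -0.987], [0.001, -1.0, -0.001]]
ft_force: [-3.0, 1.6, 12.5]
grip_width: 0.0003
```

>>> send_rows([
  {"dx": 0,"dy": 1,"dz": 0,"rx": 0,"ry": 0,"rz": 0,"fingers": 0},
  {"dx": 0,"dy": 2,"dz": 0,"rx": 0,"ry": 0,"rz": 0,"fingers": 0},
  {"dx": 0,"dy": 2,"dz": 0,"rx": 0,"ry": 0,"rz": 0,"fingers": 0},
])

```text
t: 21.65
tcp_pos: [0.476, -0.0187, 0.1582]
tcp_rot: [[-0.987, -0.001, -0.162], [0.162, 0.002, -0.987], [0.001, -1.0, -0.002]]
ft_force: [-8.3, 1.3, 30.3]
grip_width: -0.0001
```

>>> send_rows([
  {"dx": 0,"dy": 1,"dz": 0,"rx": 0,"ry": 0,"rz": 0,"fingers": 0},
  {"dx": 0,"dy": 2,"dz": 0,"rx": 0,"ry": 0,"rz": 0,"fingers": 0},
  {"dx": 0,"dy": 2,"dz": 0,"rx": 0,"ry": 0,"rz": 0,"fingers": 0},
])

```text
t: 21.95
tcp_pos: [0.4761, -0.0188, 0.1579]
tcp_rot: [[-0.987, -0.001, -0.162], [0.162, 0.004, -0.987], [0.002, -1.0, -0.004]]
ft_force: [-14.7, 1.8, 48.7]
grip_width: 0.0
```

>>> send_rows([
  {"dx": 0,"dy": -3.8,"dz": 0,"rx": 0,"ry": 0,"rz": 0,"fingers": 0},
  {"dx": 0,"dy": -3.8,"dz": 0,"rx": 0,"ry": 0,"rz": 0,"fingers": 0},
])

```text
t: 22.15
tcp_pos: [0.4758, -0.0186, 0.1586]
tcp_rot: [[-0.987, 0.001, -0.161], [0.161, 0.001, -0.987], [-0.001, -1.0, -0.001]]
ft_force: [-1.9, 0.8, 11.0]
grip_width: 0.0
```

Run:
```python
from h import *
wr('w24')
t=cv2.imread('pics/w24.png')
cv2.imwrite('pics/w24c.png',cv2.resize(t[170:320,200:350],None,fx=4,fy=4,interpolation=cv2.INTER_CUBIC))
s=bot.camera('scene');cv2.imwrite('pics/s24.png',cv2.resize(s[165:215,235:300],None,fx=10,fy=10,interpolation=cv2.INTER_CUBIC))
```

```text
22.15 [ 0.4758 -0.0186  0.1586] [[-0.987, 0.001, -0.161], [0.161, 0.001, -0.987], [-0.001, -1.0, -0.001]] 0.0 [-1.93  0.81 11.03]
```

View pics/w24c.png

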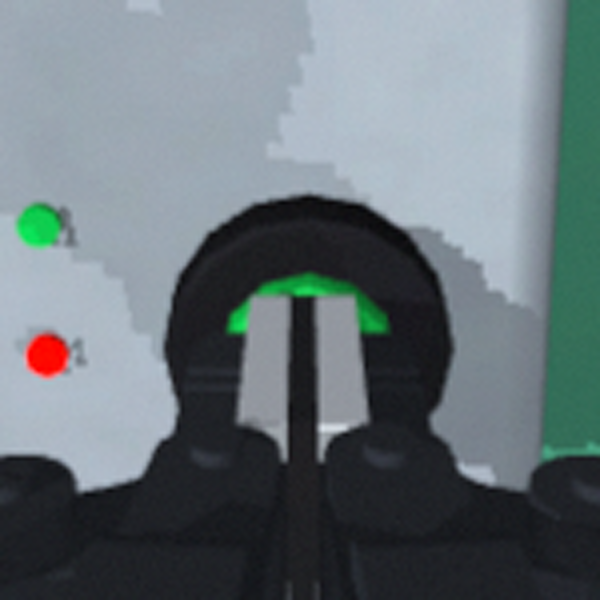

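View pics/s24.png

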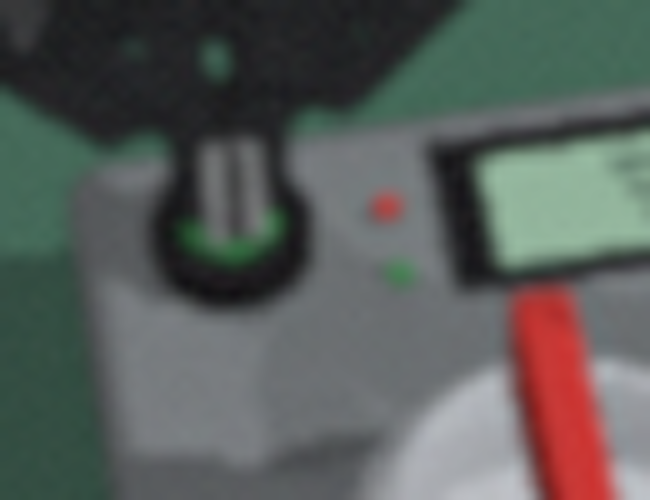

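>>> send_rows([
  {"dx": 0,"dy": -1,"dz": 0,"rx": 0,"ry": 0,"rz": 0,"fingers": 0},
  {"dx": 0,"dy": -2,"dz": 0,"rx": 0,"ry": 0,"rz": 0,"fingers": 0},
  {"dx": 0,"dy": -2,"dz": 0,"rx": 0,"ry": 0,"rz": 0,"fingers": 0},
])

```text
t: 22.55
tcp_pos: [0.4758, -0.0185, 0.1597]
tcp_rot: [[-0.987, 0.0, -0.161], [0.161, -0.0, -0.987], [-0.0, -1.0, 0.0]]
ft_force: [-0.8, 1.8, 4.7]
grip_width: 0.0001
```

>>> send_rows([
  {"dx": 0,"dy": -1,"dz": 0,"rx": 0,"ry": 0,"rz": 0,"fingers": 0},
  {"dx": 0,"dy": -2,"dz": 0,"rx": 0,"ry": 0,"rz": 0,"fingers": 0},
  {"dx": 0,"dy": -2,"dz": 0,"rx": 0,"ry": 0,"rz": 0,"fingers": 0},
])

```text
t: 22.85
tcp_pos: [0.4758, -0.0186, 0.1616]
tcp_rot: [[-0.987, 0.0, -0.161], [0.161, -0.0, -0.987], [-0.0, -1.0, 0.0]]
ft_force: [-0.3, 1.2, 3.3]
grip_width: -0.0003
```

>>> send_rows([
  {"dx": 0,"dy": -1,"dz": 0,"rx": 0,"ry": 0,"rz": 0,"fingers": 0},
  {"dx": 0,"dy": -2,"dz": 0,"rx": 0,"ry": 0,"rz": 0,"fingers": 0},
  {"dx": 0,"dy": -2,"dz": 0,"rx": 0,"ry": 0,"rz": 0,"fingers": 0},
])

```text
t: 23.15
tcp_pos: [0.4758, -0.0186, 0.1636]
tcp_rot: [[-0.987, 0.0, -0.161], [0.161, -0.0, -0.987], [-0.0, -1.0, 0.0]]
ft_force: [-0.9, 2.1, 1.5]
grip_width: 0.0002
```

>>> send_rows([
  {"dx": 0,"dy": -1,"dz": 0,"rx": 0,"ry": 0,"rz": 0,"fingers": 0},
  {"dx": 0,"dy": -2,"dz": 0,"rx": 0,"ry": 0,"rz": 0,"fingers": 0},
  {"dx": 0,"dy": -2,"dz": 0,"rx": 0,"ry": 0,"rz": 0,"fingers": 0},
])

```text
t: 23.45
tcp_pos: [0.4755, -0.0191, 0.1655]
tcp_rot: [[-0.987, -0.001, -0.161], [0.161, -0.001, -0.987], [0.0, -1.0, 0.001]]
ft_force: [0.1, -0.9, 0.4]
grip_width: -0.0002
```

>>> send_rows([
  {"dx": 0,"dy": -20,"dz": 0,"rx": 0,"ry": 0,"rz": 0,"fingers": 0},
  {"dx": 0,"dy": -60,"dz": 0,"rx": 0,"ry": 0,"rz": 0,"fingers": 0},
  {"dx": 0,"dy": -100,"dz": 0,"rx": 0,"ry": 0,"rz": 0,"fingers": 0},
  {"dx": 0,"dy": -130,"dz": 0,"rx": 0,"ry": 0,"rz": 0,"fingers": 0},
  {"dx": 0,"dy": -130,"dz": 0,"rx": 0,"ry": 0,"rz": 0,"fingers": 0},
  {"dx": 0,"dy": -130,"dz": 0,"rx": 0,"ry": 0,"rz": 0,"fingers": 0},
])

```text
t: 24.05
tcp_pos: [0.4755, -0.0188, 0.2957]
tcp_rot: [[-0.987, 0.0, -0.161], [0.161, -0.0, -0.987], [-0.0, -1.0, 0.0]]
ft_force: [-0.3, -0.8, -1.9]
grip_width: -0.0001
```

Run:
```python
from h import *
wr('w25')
s=bot.camera('scene');cv2.imwrite('pics/s25.png',cv2.resize(s[140:310,80:340],None,fx=3,fy=3,interpolation=cv2.INTER_CUBIC))
```

```text
24.05 [ 0.4755 -0.0188  0.2957] [[-0.987, 0.0, -0.161], [0.161, -0.0, -0.987], [-0.0, -1.0, 0.0]] -0.0001 [-0.32 -0.84 -1.94]
```

View pics/w25.png

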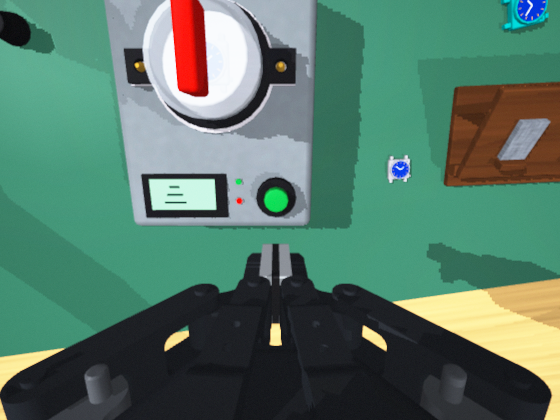

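View pics/s25.png

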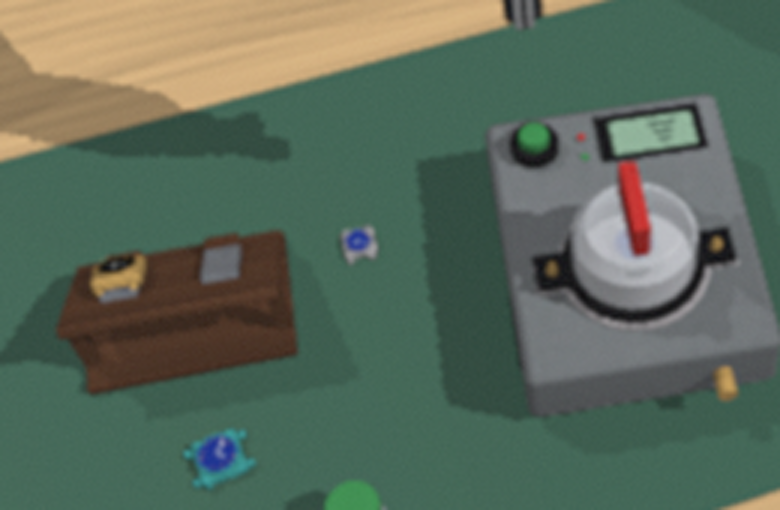

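The hood is home with both pegs through, the button is back up, the gold watch is still on the easel, and the robot is clear of everything.

```bash
python3 -c "
from workcell import bot
print(bot.job_done())"
```

```text
the job is handed in; nothing more can be done
None
```

I took the blue-dialled watch (the larger silver one on the easel, not the small one or the turquoise one) off the stand. It was set flat, dial up, on the rubber rest. I then lowered the hood over both pegs, let go of it, and pressed and released the start button. The job was handed in at about 24 s of the 72 s allowed.

**Last checks**
- **Watch:** its dial centre measured about 0.5 mm from the middle of the peg line before the hood went on.
- **Hood:** it touched down about 0.1 mm from the computed fully-home height. Both pegs show through the holes, and it had not moved when I let go.
- **Button:** on release, the force fell evenly from about 5 N to 0 over roughly 6 mm, so it had been fully in and is back up.
- **Bystanders:** the gold watch was still on the easel and the jar and loupe looked unmoved in the last pictures. I did not measure them.

**What disagreed or went wrong**
- I overpressed the button: the wrist force reached about 49 N vertically (51 N in all) against its end stop, with the fingertips only. That is under the 120 N wrist limit. It is over 40 N, but that limit is for the arm or the gripper's body.
- The button top I measured from the pictures was about 5 mm lower than where contact was actually felt.
- The first grasp along the watch's 30° lean hit joint limits. I gripped it at 15° instead and tilted the tool back by the same amount to lay it flat.

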